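Tap a bearing cup into a shaker drive head and shim it

TASK

Rebuild the shaker drive head: set the brittle ceramic bearing cup over the shaft into the mouth of the bore, then gently tap it home with the nylon drift, a little at a time on alternate sides of its rim so that it goes in square, never with the fingers, until it sits fully down on its shoulder. Then thread every steel washer that lies on the bench over the shaft so that all lie flat on top of the cup. Leave the drift standing in its stand, and leave the bottle and the beaker alone.

Things in the scene. Friction and masses are not known exactly. Their poses are not given: they have to be found in the camera images.
- bore_mouth (a point): centre of the bore's mouth on the flat top face of the drive head, 60 mm above the bench; z is up, along the bore. The head is a grey round housing, 100 mm in diameter, on a 130 mm square, 10 mm thick flange fixed to the bench. The bore is 60 mm across and 17 mm deep to a shoulder. Fully home on the shoulder, the cup's bottom is 17 mm below the face and its top 3 mm proud.
- shaft_top (a point): top of the fixed steel shaft, 16 mm in diameter (last 4 mm: 12 mm), that stands in the middle of the bore and ends 30 mm above the face
- liner_z (a joint): sinking in m (0 at the start, 0.012 with the cup home) of the brass ring in the bore that grips the cup; do not touch it. At 0 it lies 5 mm below the face: a cup just set in rests on it, 15 mm proud. It moves only when the cup is pushed: 3 N plus 200 N per m/s at the rim (7 N at 20 mm/s), and stays there
- cup_mid (a point): centre, half-way up, of the bearing cup: white ceramic ring, outer diameter 56 mm, inner 32 mm, 20 mm high, both ends alike, flat on the bench; z is its axis; 0.1 kg. Brittle: grip it lightly (20 N), push with under 40 N. In the bore, pushing a rim point down by d lowers the cup's middle by d/2, leaves the opposite rim where it was and so tilts it; over 0.13 rad is cocked
- drift_mid (a point): grip point of the nylon drift, on its axis 90 mm above its tip: a grey upright rod, 120 mm long: 20 mm square grip in its upper 60 mm (x and y square to its flats), round, 20 mm in diameter, below, with a narrower tip 12 mm in diameter and 12 mm long at the lower end; z points up, away from the tip. It stands loosely in its stand, top end 128 mm above the bench
- drift_tip (a point): centre of the drift's flat 12 mm tip face (same axes as drift_mid)
- stand_mouth (a point): centre of the round hole in the top of the drift's stand, 48 mm above the bench; a dark steel cup fixed to the bench, outer diameter 52 mm on a 72 mm foot, hole 26 mm across and 40 mm deep
- bottle: clear bottle with a blue cap, 66 mm in diameter and 150 mm high; bystander, origin at its underside
- beaker: glass beaker, 68 mm in diameter and 85 mm high; bystander, origin at its underside
- washer1_mid (a point): centre of a flat steel washer, half-way up: outer diameter 60 mm, hole 26 mm, 5 mm thick, lying flat on the bench (two to four are there); about 60 g; z is its axis
- washer2_mid (a point): centre of a flat steel washer, half-way up: outer diameter 60 mm, hole 26 mm, 5 mm thick, lying flat on the bench (two to four are there); about 60 g; z is its axis
- washer3_mid (a point): centre of a flat steel washer, half-way up: outer diameter 60 mm, hole 26 mm, 5 mm thick, lying flat on the bench (two to four are there); about 60 g; z is its axis
- washer4_mid (a point): centre of a flat steel washer, half-way up: outer diameter 60 mm, hole 26 mm, 5 mm thick, lying flat on the bench (two to four are there); about 60 g; z is its axis

How it is judged:
By the outcome, as a careful person would: the job done as asked, in the order asked, and still so for the second after the job is handed in, with the robot touching nothing.
Of washer1, washer2, washer3, washer4 only 2 to 4 are there at a start; the rules pass over those that are not, and their reading is None.
At some moment in a run one of washer1, washer2, washer3, washer4 may be knocked a few centimetres aside while the robot is not near it.
It also fails if it takes over 208 s, if anything falls off the work surface, if the arm or the gripper's body presses on something with over 40 N, if the wrist force passes 120 N, or if a joint passes its speed limit or range.

ROBOT

A 7-joint arm with a two-finger parallel gripper is mounted at the origin on the work surface. World frame = base frame: x ahead of the robot, y to its left, z up, the work surface at z = 0. Lengths are in m, angles in degrees, forces in N, time in s.
With the tool pointing down it reaches from about 0.4 to 0.85 m from the base axis. Payload 4.4 kg.
Tool frame: the origin (TCP) lies on the centre line of the jaws, within the pads' length; the fingertips stand env.finger_overhang ahead of it and the grasp point (between the pads) is the TCP (env.finger_overhang is the distance from the TCP to the fingertips, in m); z points along the fingers, y is the direction in which the jaws open and shut (so a half turn about z gives the same grasp; the last joint's range is limited). The gripper opens to 94 mm and grips with 3 to 60 N. Pads are 16 mm wide; open, the fingers measure 119 mm over their backs; the gripper's body (75 mm by 177 mm) begins 78 mm behind the grasp point.
Start: joints at [-75.791, 36.005, 2.206, 86.941, -1.547, 57.084, -1.146], TCP at [0.201, 0.618, 0.191] pointing down, gripper open.
Joint ranges: [-175.42, 175.42], [-21.48, 121.26], [-71.46, 75.88], [10.55, 141.38], [-63.04, 243.04], [13.31, 113.54], [-168.57, 168.57]. Speed limits (degrees/s): [147.25, 147.25, 180, 180, 180, 180, 180].

INTERFACE

Orientations are given as [roll, pitch, yaw] about the fixed x, y, z axes, in that order (R = Rz(yaw) Ry(pitch) Rx(roll)).
In Python, from cell import env, vision, order gives the robot as it stands.
- The arm moves only by the tool apply_moves, never from a script. Its argument "series" is a list of rows, each a list of 3 entries, a list of its own where there are three numbers: the shift along the tool's x, y, z normalised to -1 to 1, where 1 is 20 cm, then the turn, a rotation vector about the tool's x, y, z normalised to -1 to 1, where 1 is 120 degrees, then the gripper command: -1 is fully open, 1 is shut, values between are in proportion. A call has 1 to 8 rows; each row is the pose to reach, as a shift and turn from the pose commanded when the call began, along the tool's axes at that moment; what a row does not reach only later rows make up. A row lasts 1/12 s, in which the tool goes at most 41.7 mm and 7.16 degrees, less where a joint would pass 70% of its speed; a pose out of reach is approached as far as the arm can. A call with a number of a shift or a turn outside -1 to 1 is refused whole. A call with a gripper value outside its range is refused whole. The fingers move at their own pace and stop on an object; "grip_force" is the grip in N (left out, the last holds). Time passes only in rows, so rows that repeat a pose let the fingers close. It gives the time, the measured TCP pose, the force and the opening at its end, in the units of the state.
- env.state(): the state, without advancing time (a new reading comes with each control period).
- vision.read_camera(name): name is "scene" or "top" or "wrist"; returns a dict with "image" (420x560x3 uint8, blue, green, red), "range_z" (420x560 float32, m along the optical axis (not along the pixel's ray), 0 where there is no reading), "fovy" (degrees; the focal length in pixels is half the picture's height over the tangent of half this angle, whatever the lens; pixels are square), "cx", "cy" (the principal point, pixels), "camera_from_world" (4x4, takes a point from world to camera coordinates). Camera axes: x right, y down, z forward; pixel columns grow to the right and rows downward; lengths in m; the calibration is good to about 2 mm. A picture is of the moment at which its call begins.
- order.close_job(): hands the job in, once; it reports no verdict.
Trained networks look in the newest picture that a camera, given by its name, has taken for a name from the list of things; names that differ only in an ending like _2 or _b are one class to them, and where a whole thing is asked for, a point or a joint stands for the part that bears it (a point fixed in the world has none). Each returns a list of dicts, best first, with "conf" (0 to 1); they miss things now and then, are a little off and sometimes report something else, mostly with a low value. They report only what shows in the picture. A call takes as long as a camera call.
- vision.boxes_of(camera, name): "xy" ([column, row] in pixels, amid what is visible of it).
- vision.masks_of(camera, name): "pixels" (420x560 bool, what is visible of it) and "xy" ([column, row] in pixels, amid what is visible of it).
The state is a dict: "t": time; "joint_pos": joint angles; "dq": joint speeds; "joint_torque": joint torques, N m; "tool_pos": TCP position; "orientation": TCP orientation; "force": force on the tool from outside, world axes, zero at the start; "torque": the same for the moment, N m; "gripper_width": finger opening in m.
Only numpy, scipy, OpenCV 4.12 (cv2) and the standard library are available. Lean on these libraries where they do the work, as an engineer would, in place of code of your own. Each camera call takes 0.05 s, during which the arm holds its last target. There are 200 camera calls.

## Working session

There is one attempt and no reset: what is moved stays moved. The work goes in short steps, Python scripts to look and compute and a tool call to move; the robot and the scene stay as the last step left them, time stands still between calls to the robot, and variables do not carry over. Pictures are saved under pics/ and viewed, about 12 in all and at most 16, crops included, and the job is handed in when it is done.

Besides the shell and the picture viewer there is one more tool, called after ">>>" in YAML: its name, and indented under it one key for each argument. apply_moves: Moves the arm, as the interface text tells. Its arguments: {"type":"object","properties":{"series":{"type":"array"},"grip_force":{"type":"number"}},"required":["series"]}

```bash
ls; mkdir -p pics; cat > h.py <<'E'
import numpy as np, cv2
from cell import env, vision, order
from scipy.spatial.transform import Rotation as R
def cam(n):
    c=vision.read_camera(n); c['f']=c['image'].shape[0]/2/np.tan(np.radians(c['fovy'])/2); c['w']=np.linalg.inv(c['camera_from_world']); return c
def cloud(c):
    z=c['range_z']; v,u=np.mgrid[:z.shape[0],:z.shape[1]]
    p=np.stack([(u-c['cx'])/c['f']*z,(v-c['cy'])/c['f']*z,z],-1)
    P=p@c['w'][:3,:3].T+c['w'][:3,3]; P[z<=0]=np.nan; return P
def atz(c,xy,h):
    d=c['w'][:3,:3]@np.array([(xy[0]-c['cx'])/c['f'],(xy[1]-c['cy'])/c['f'],1]); o=c['w'][:3,3]
    return o+d*(h-o[2])/d[2]
def circ(P):  # robust circle fit of xy points
    A=np.c_[2*P[:,:2],np.ones(len(P))]; s=np.linalg.lstsq(A,(P[:,:2]**2).sum(1),rcond=None)[0]
    return s[0],s[1],np.sqrt(s[2]+s[0]**2+s[1]**2)
def toolmove(target, yaw=None):
    s=env.state(); r=R.from_euler('xyz',s['orientation'],degrees=True)
    return r.inv().apply(np.array(target)-s['tool_pos'])/0.2
E
python3 - <<'E'
from h import *
s=env.state(); print(s, env.finger_overhang)
for n in ['top','scene','wrist']:
    c=cam(n); cv2.imwrite(f'pics/{n}0.png',c['image']); P=cloud(c)
    print(n,c['fovy'],c['w'][:3,3].round(3))
    for k in ['bore_mouth','shaft_top','cup_mid','drift_mid','stand_mouth','bottle','beaker','washer1_mid']:
        for d in vision.masks_of(n,k)[:5]:
            m=d['pixels']; q=P[m]; q=q[~np.isnan(q[:,0])]
            print(k,round(d['conf'],2),np.round(d['xy']),m.sum(),np.median(q,0).round(3) if len(q) else None, q.max(0).round(3) if len(q) else '')
E
```

```text
pics
{'t': 0.0, 'joint_pos': array([-75.78962119,  36.05805448,   2.20393377,  86.99607371,
        -1.54704417,  57.08445364,  -1.14711538]), 'dq': array([ 0.06984134,  0.10018433, -0.03419048,  0.10324028,  0.00023333,
        0.06190542,  0.0519594 ]), 'joint_torque': array([ 3.09337192e-04, -5.49720132e+01,  1.14388894e+00, -1.86633039e+01,
       -5.21713612e-02,  2.34843063e-02,  1.49516222e-04]), 'tool_pos': array([0.20041929, 0.61758857, 0.18976394]), 'orientation': array([-1.79891158e+02,  2.16153462e-03,  1.62017220e+02]), 'force': array([-0.04062814,  0.07514368,  0.38602467]), 'torque': array([-0.03330091, -0.01179736, -0.03169105]), 'gripper_width': 0.09393663662110896} 0.019
top 56.981470376663594 [ 0.478 -0.014  0.998]
shaft_top 0.58 [298. 244.] 2619 [ 0.519 -0.021  0.041] [0.608 0.067 0.093]
shaft_top 0.34 [392. 217.] 478 [ 0.572 -0.258  0.018] [ 0.618 -0.236  0.08 ]
cup_mid 0.91 [422. 281.] 388 [ 0.405 -0.316  0.019] [ 0.43  -0.288  0.025]
cup_mid 0.35 [440. 157.] 1007 [ 0.703 -0.361  0.099] [ 0.771 -0.341  0.154]
drift_mid 0.48 [405. 208.] 201 [ 0.581 -0.266  0.11 ]
[... 604 characters left out ...]
17. 237.] 375 [ 0.411 -0.32   0.018] [ 0.435 -0.293  0.026]
cup_mid 0.61 [247. 209.] 2040 [ 0.541 -0.036  0.037] [0.611 0.079 0.094]
drift_mid 0.8 [169. 246.] 312 [ 0.59  -0.276  0.096] [ 0.597 -0.232  0.131]
stand_mouth 0.55 [174. 269.] 733 [ 0.6   -0.282  0.023] [ 0.62  -0.237  0.053]
stand_mouth 0.21 [169. 245.] 352 [ 0.59  -0.275  0.094] [ 0.597 -0.204  0.131]
bottle 0.73 [167. 244.] 325 [ 0.59  -0.276  0.096] [ 0.597 -0.259  0.131]
bottle 0.63 [156. 314.] 1942 [ 0.732 -0.384  0.087] [ 0.748 -0.311  0.154]
beaker 0.98 [384. 192.] 944 [0.745 0.249 0.059] [0.773 0.389 0.088]
washer1_mid 0.72 [361. 172.] 207 [0.586 0.353 0.005] [0.616 0.394 0.01 ]
wrist 63.76175908517051 [0.124 0.643 0.386]
```

View pics/top0.png

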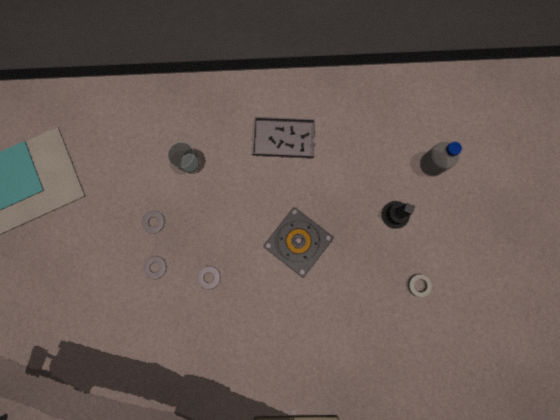

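View pics/scene0.png

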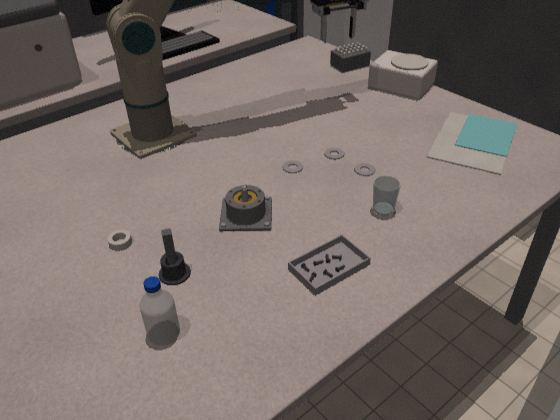

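View pics/wrist0.png

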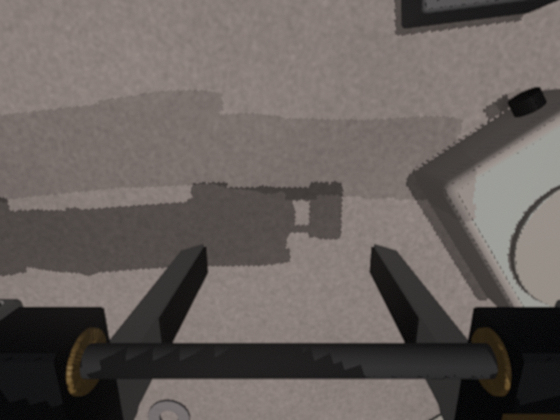

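```bash
python3 - <<'E'
from h import *
c=cam('wrist'); P=cloud(c); print('wristblob',P[412,170].round(3),P[408,155:190:8].round(3).tolist()); print('cam R',c['w'][:3,:3].round(2).tolist(), c['w'][:3,3].round(3))
c=cam('top'); P=cloud(c)
def hue(m):print()
for nm,xy,h in [('w',(153,222),.005),('w',(155,267),.005),('w',(208,277),.005),('cup',(420,285),.02),('head',(299,242),.06)]:
    g=atz(c,xy,h); 
    r=np.hypot(P[...,0]-g[0],P[...,1]-g[1])
    lo={'w':.0025,'cup':.012,'head':.05}[nm]
    m=(r<(.075 if nm=='head' else .045))&(P[...,2]>lo)&(P[...,2]<(.07 if nm=='head' else .03))
    q=P[m]; (cx,cy),rad=cv2.minEnclosingCircle(q[:,:2].astype(np.float32))
    print(nm,g.round(4),m.sum(),q.mean(0).round(4),(cx,cy,rad))
g=atz(c,(404,208),.128); m=(np.hypot(P[...,0]-.58,P[...,1]+.266)<.06)
q=P[m&(P[...,2]>.12)]; print('drifttop',q.mean(0),len(q))
q=P[m&(P[...,2]>.04)&(P[...,2]<.055)]; print('stand',q.mean(0),len(q))
E
```

```text
wristblob [0.464 0.354 0.002] [[0.447, 0.34, 0.006], [0.451, 0.351, 0.006], [0.455, 0.361, 0.005], [0.456, 0.374, 0.008], [0.465, 0.38, 0.002]]
cam R [[0.31, 0.91, 0.26], [0.95, -0.3, -0.09], [-0.0, 0.28, -0.96]] [0.124 0.643 0.386]
w [0.5834 0.3549 0.005 ] 311 [0.5846 0.3551 0.0048] (0.5820825099945068, 0.3533572852611542, 0.04351738095283508)
w [0.4672 0.3479 0.005 ] 370 [0.4669 0.3492 0.0048] (0.4671550989151001, 0.34787073731422424, 0.044807352125644684)
w [0.4382 0.2111 0.005 ] 368 [0.437  0.2119 0.0049] (0.4375140368938446, 0.2117597758769989, 0.04350529611110687)
cup [ 0.4054 -0.3169  0.02  ] 299 [ 0.4046 -0.3162  0.0192] (0.40405941009521484, -0.3167746961116791, 0.028228996321558952)
head [ 0.5179 -0.0227  0.06  ] 1133 [ 0.5207 -0.0201  0.0582] (0.5207757353782654, -0.020161129534244537, 0.04984929412603378)
drifttop [ 0.58310462 -0.27040518  0.12672959] 89
stand [ 0.58035188 -0.26441608  0.04709229] 211
```

>>> apply_moves:
  series:
    - [[-1,-1,-0.3],[0,0,0.4],-1]
    - [[-1,-1,-0.3],[0,0,0.4],-1]
    - [[-1,-1,-0.3],[0,0,0.4],-1]
    - [[-1,-1,-0.3],[0,0,0.4],-1]
    - [[-1,-1,-0.3],[0,0,0.4],-1]
    - [[-1,-1,-0.3],[0,0,0.4],-1]
    - [[-1,-1,-0.3],[0,0,0.4],-1]
    - [[-1,-1,-0.3],[0,0,0.4],-1]

```text
t: 2.12
tool_pos: [0.3341, 0.3592, 0.2527]
orientation: [179.8, 0.1, 113.2]
force: [0.1, -0.8, -0.7]
gripper_width: 0.0938
```

>>> apply_moves:
  series:
    - [[-1,0,0],[0,0,0.2],-1]
    - [[-1,0,0],[0,0,0.2],-1]
    - [[-1,0,0],[0,0,0.2],-1]
    - [[-1,0,0],[0,0,0.2],-1]
    - [[-1,0,0],[0,0,0.2],-1]
    - [[-1,0,0],[0,0,0.2],-1]

```text
t: 2.62
tool_pos: [0.4133, 0.1769, 0.2514]
orientation: [179.8, 0.1, 89.4]
force: [-0.2, 0.6, 0.2]
gripper_width: 0.094
```

>>> apply_moves:
  series:
    - [[-1,0.55,0],[0,0,0],-1]
    - [[-1,0.55,0],[0,0,0],-1]
    - [[-1,0.55,0],[0,0,0],-1]
    - [[-1,0.55,0],[0,0,0],-1]
    - [[-1,0.55,0],[0,0,0],-1]
    - [[-1,0.55,0],[0,0,0],-1]
    - [[-1,0.55,0],[0,0,0],-1]
    - [[-1,0.55,0],[0,0,0],-1]

```text
t: 3.28
tool_pos: [0.5207, -0.0166, 0.2504]
orientation: [-180.0, -0.0, 89.9]
force: [0.4, 0.3, -0.7]
gripper_width: 0.0933
```

```bash
cat >> h.py <<'E'
def ring(P,g,zlo,zhi,rmax,rad,side='out'):
    """fit circle to angular-extreme points of the region with z in range near g (xy)"""
    g=np.array(g[:2],float)
    for _ in range(4):
        d=P[...,:2]-g; r=np.hypot(d[...,0],d[...,1])
        m=(r<rmax)&(P[...,2]>zlo)&(P[...,2]<zhi); q=P[m]; dd=q[:,:2]-g; a=np.floor((np.arctan2(dd[:,1],dd[:,0])+np.pi)/(2*np.pi)*48).astype(int)
        rr=np.hypot(dd[:,0],dd[:,1]); e=[]
        for k in range(48):
            i=np.where(a==k)[0]
            if len(i): e.append(q[i[np.argmax(rr[i]) if side=='out' else np.argmin(rr[i])],:2])
        e=np.array(e); 
        x,y,R_=circ(e)
        res=abs(np.hypot(e[:,0]-x,e[:,1]-y)-R_); x,y,R_=circ(e[res<=np.median(res)*2.5+1e-4]); g=np.array([x,y])
    return x,y,R_,len(e)
E
python3 - <<'E'
from h import *
c=cam('wrist'); cv2.imwrite('pics/w1.png',c['image']); P=cloud(c); print(env.state()['tool_pos'])
print('face out',ring(P,(.52,-.02),.055,.065,.06,.05))
print('bore in',ring(P,(.52,-.02),.055,.065,.06,.03,'in'))
print('shaft',ring(P,(.52,-.02),.085,.1,.02,.006))
q=P[np.hypot(P[...,0]-.52,P[...,1]+.02)<.045]; print(np.histogram(q[:,2],np.arange(0.03,.1,.005)))
E
```

```text
[ 0.5202468  -0.01502386  0.25033643]
face out (np.float64(0.5233865945646301), np.float64(-0.020795995005983003), np.float64(0.04955400675652834), 48)
bore in (np.float64(0.523828176328068), np.float64(-0.024458092029369827), np.float64(0.015646063369928583), 48)
shaft (np.float64(0.5233823926143812), np.float64(-0.020910838034123747), np.float64(0.007219705195962246), 48)
(array([   0,    0,  328,  156,   97, 1393, 2407,   14,    9,   13,   15,
         70,   82,    0]), array([0.03 , 0.035, 0.04 , 0.045, 0.05 , 0.055, 0.06 , 0.065, 0.07 ,
       0.075, 0.08 , 0.085, 0.09 , 0.095, 0.1  ]))
```

View pics/w1.png

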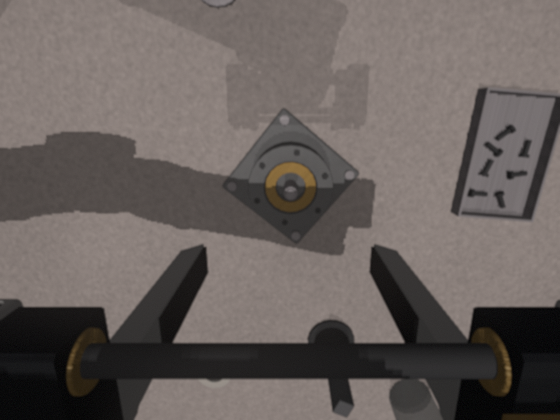

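>>> apply_moves:
  series:
    - [[-1,-0.3,0],[0,0,0],-1]
    - [[-1,-0.3,0],[0,0,0],-1]
    - [[-1,-0.3,0],[0,0,0],-1]
    - [[-1,-0.3,0],[0,0,0],-1]
    - [[-1,-0.3,0],[0,0,0],-1]

```text
t: 3.75
tool_pos: [0.4606, -0.2145, 0.2507]
orientation: [180.0, -0.1, 90.3]
force: [0.6, -0.2, -0.4]
gripper_width: 0.0942
```

>>> apply_moves:
  series:
    - [[-0.5,-0.28,0],[0,0,0],-1]
    - [[-0.5,-0.28,0],[0,0,0],-1]
    - [[-0.5,-0.28,0],[0,0,0],-1]
    - [[-0.5,-0.28,0],[0,0,0],-1]
    - [[-0.5,-0.28,0],[0,0,0],-1]

```text
t: 4.17
tool_pos: [0.4047, -0.3153, 0.2508]
orientation: [180.0, -0.1, 90.0]
force: [0.4, 1.5, -0.0]
gripper_width: 0.094
```

```bash
python3 - <<'E'
from h import *
c=cam('wrist'); P=cloud(c); s=env.state(); print(s['t'],s['tool_pos'],s['orientation'])
r=ring(P,(.405,-.317),.012,.027,.045,.028); print('cup',r)
print('cup in',ring(P,(.405,-.317),.015,.027,.045,.016,'in'))
print(toolmove((r[0],r[1],.029)))
E
```

```text
4.2167 [ 0.40574566 -0.31378201  0.25053841] [ 1.79970294e+02 -1.05729352e-01  9.01358735e+01]
cup (np.float64(0.40655371666109597), np.float64(-0.3179795910767741), np.float64(0.02752114678300869), 48)
cup in (np.float64(0.4065607599651217), np.float64(-0.3179420488440537), np.float64(0.016140884923994528), 48)
[-0.02304147  0.0034162   1.10765335]
```

>>> apply_moves:
  series:
    - [[-0.015,0.005,0.9],[0,0,0],-1]
    - [[-0.015,0.005,0.9],[0,0,0],-1]
    - [[-0.015,0.005,0.9],[0,0,0],-1]
    - [[-0.015,0.005,0.9],[0,0,0],-1]
    - [[-0.015,0.005,0.9],[0,0,0],-1]
    - [[-0.015,0.005,0.9],[0,0,0],-1]
    - [[-0.015,0.005,0.9],[0,0,0],-1]

```text
t: 4.8
tool_pos: [0.407, -0.3165, 0.0702]
orientation: [-180.0, -0.1, 90.2]
force: [1.0, -0.1, 1.0]
gripper_width: 0.094
```

```bash
python3 - <<'E'
from h import *
for i in range(3):
    c=cam('wrist'); P=cloud(c); s=env.state(); print(s['t'],s['tool_pos'],s['orientation'],s['force'])
    r=ring(P,(.405,-.317),.012,.027,.045,.028); print('cup',r)
print(toolmove((r[0],r[1],.029)))
cv2.imwrite('pics/w2.png',c['image'])
E
```

```text
4.85 [ 0.40749176 -0.31769799  0.07136293] [ 1.79932387e+02 -5.22673713e-03  9.01874302e+01] [ 0.17171963 -0.18735554 -0.16950688]
cup (np.float64(0.40670056616902395), np.float64(-0.31769928094015915), np.float64(0.02753670619054577), 48)
4.9 [ 0.40768671 -0.31842649  0.07201171] [1.79863475e+02 5.57661181e-02 9.01547134e+01] [-0.30769655  0.48976713  0.56553407]
cup (np.float64(0.4066816623974768), np.float64(-0.31772586534121594), np.float64(0.027554187158998284), 48)
4.95 [ 0.40762495 -0.31883709  0.07228379] [1.79836113e+02 8.33281989e-02 9.01242215e+01] [-0.9868247  -0.80862334  0.7250525 ]
cup (np.float64(0.4067612286036062), np.float64(-0.3177048957570372), np.float64(0.02756143282654318), 48)
[ 0.00598505 -0.00492529  0.21639727]
```

View pics/w2.png

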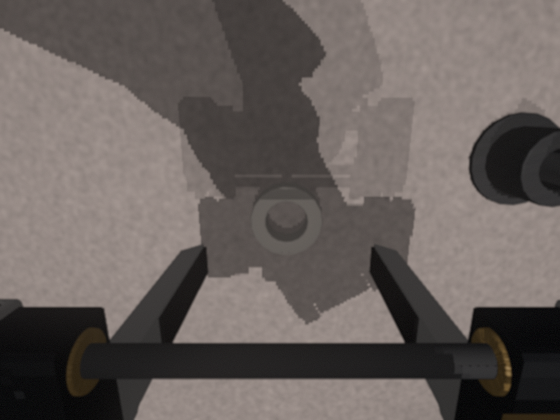

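>>> apply_moves:
  series:
    - [[0.005,-0.004,0.21],[0,0,0],-1]
    - [[0.005,-0.004,0.21],[0,0,0],-1]
    - [[0.005,-0.004,0.21],[0,0,0],-1]
    - [[0.005,-0.004,0.21],[0,0,0],-1]
    - [[0.005,-0.004,0.21],[0,0,0],0.1]
    - [[0.005,-0.004,0.21],[0,0,0],0.1]
    - [[0.005,-0.004,0.21],[0,0,0],0.5]
    - [[0.005,-0.004,0.21],[0,0,0],0.5]
  grip_force: 20

```text
t: 5.62
tool_pos: [0.4055, -0.3182, 0.0296]
orientation: [179.9, 0.0, 90.0]
force: [0.8, 0.8, 0.1]
gripper_width: 0.0707
```

>>> apply_moves:
  series:
    - [[0,0,0],[0,0,0],0.5]
    - [[0,0,0],[0,0,0],0.5]
    - [[0,0,0],[0,0,0],0.5]
    - [[0,0,0],[0,0,0],0.5]
    - [[0,0,0],[0,0,0],0.5]

```text
t: 6.03
tool_pos: [0.405, -0.3179, 0.0286]
orientation: [-180.0, -0.0, 90.0]
force: [-0.2, 0.5, 1.0]
gripper_width: 0.0374
```

```bash
python3 - <<'E'
from h import *
c=cam('wrist'); P=cloud(c); s=env.state(); print(s['t'],s['tool_pos'],s['gripper_width'],s['force'],s['torque'])
cv2.imwrite('pics/w3.png',c['image'])
E
```

```text
6.0833 [ 0.40498136 -0.31790144  0.02859544] 0.03373831584434627 [ 0.31791732  0.1495275  -0.65182173] [-0.04056605  0.02193036  0.02742753]
```

View pics/w3.png

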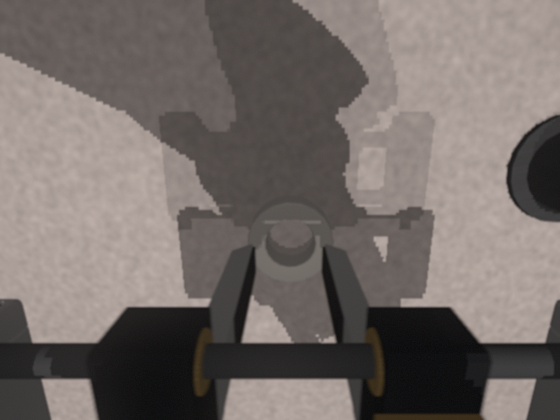

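```bash
python3 - <<'E'
from h import *
c=cam('wrist'); P=cloud(c); s=env.state(); print(s['t'],s['tool_pos'],s['gripper_width'])
print(ring(P,(.405,-.317),.015,.027,.045,.028))
for rr in (240,248,252,256,262,270,285,300):
    print(rr,[P[rr,k].round(3).tolist() for k in (235,243,250,290,330,338)])
np.save('/tmp/P.npy',P)
E
```

```text
6.1333 [ 0.4049434  -0.31791717  0.02857186] 0.029630681899607714
(np.float64(0.40679417164736464), np.float64(-0.317491645357636), np.float64(0.027419144698298745), 48)
240 [[0.368, -0.323, 0.001], [0.374, -0.323, 0.002], [0.381, -0.315, 0.022], [0.407, -0.323, 0.002], [0.432, -0.315, 0.022], [0.441, -0.323, 0.001]]
248 [[0.368, -0.329, 0.001], [0.381, -0.309, 0.051], [0.384, -0.309, 0.051], [0.407, -0.329, 0.001], [0.429, -0.309, 0.05], [0.441, -0.329, 0.002]]
252 [[0.368, -0.332, 0.002], [0.381, -0.308, 0.057], [0.385, -0.309, 0.056], [0.407, -0.332, 0.002], [0.428, -0.309, 0.056], [0.432, -0.309, 0.055]]
256 [[0.378, -0.309, 0.061], [0.382, -0.309, 0.062], [0.386, -0.309, 0.061], [0.407, -0.334, 0.005], [0.427, -0.308, 0.062], [0.432, -0.309, 0.062]]
262 [[0.379, -0.309, 0.068], [0.383, -0.309, 0.069], [0.386, -0.309, 0.068], [0.407, -0.334, 0.015], [0.427, -0.309, 0.068], [0.431, -0.309, 0.069]]
270 [[0.38, -0.309, 0.078], [0.384, -0.309, 0.077], [0.387, -0.309, 0.078], [0.407, -0.337, 0.021], [0.426, -0.309, 0.077], [0.429, -0.309, 0.077]]
285 [[0.382, -0.309, 0.092], [0.386, -0.309, 0.091], [0.389, -0.31, 0.089], [0.407, -0.358, 0.002], [0.424, -0.31, 0.09], [0.427, -0.309, 0.092]]
300 [[0.384, -0.309, 0.105], [0.388, -0.309, 0.104], [0.389, -0.315, 0.094], [0.407, -0.371, 0.002], [0.423, -0.31, 0.102], [0.425, -0.308, 0.106]]
```

```bash
python3 - <<'E'
from h import *
c=cam('scene'); P=cloud(c); s=env.state(); print(s['t'],s['tool_pos'],s['gripper_width'],env.finger_overhang)
print([k for k in dir(env) if not k.startswith('_')])
cw=c['camera_from_world']
def px(p):
    q=cw[:3,:3]@p+cw[:3,3]; return q[:2]/q[2]*c['f']+[c['cx'],c['cy']]
u,v=px(np.array([.405,-.318,.03])).astype(int); print(u,v)
im=c['image'][v-60:v+40,u-50:u+50]; cv2.imwrite('pics/s1.png',cv2.resize(im,None,fx=6,fy=6,interpolation=2))
for z in (.0,.02,.05,.1): print(z,px(np.array([.405,-.318,z]))-[u-50,v-60])
E
```

```text
6.1833 [ 0.40495251 -0.31793133  0.02858371] 0.025724903679580642 0.019
['PlanningError', 'finger_overhang', 'state']
118 233
0.0 [52.84145376 69.71157843]
0.02 [51.14522039 63.61118685]
0.05 [48.53856119 54.23650876]
0.1 [44.01962904 37.98446696]
```

View pics/s1.png

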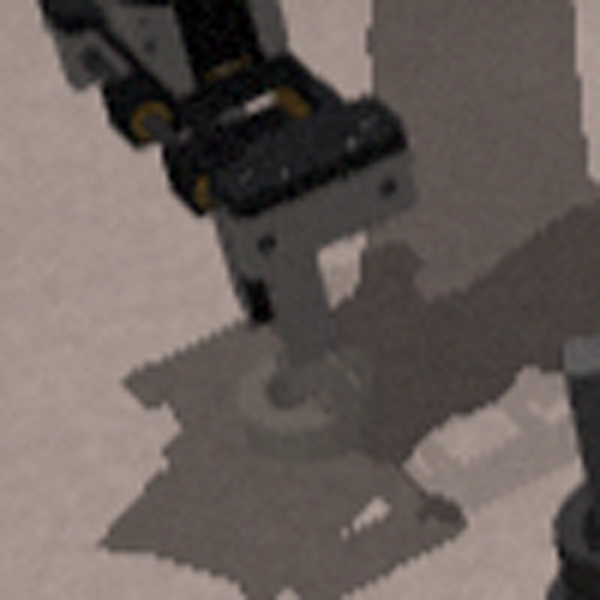

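>>> apply_moves:
  series:
    - [[0,0.009,0],[0,0,0],-1]
    - [[0,0.009,0],[0,0,0],-1]
    - [[0,0.009,0],[0,0,0],-1]
    - [[0,0.009,0],[0,0,0],-1]
    - [[0,0.009,0],[0,0,0],-1]
    - [[0,0.009,0],[0,0,0],-1]
    - [[0,0.009,0],[0,0,0],-1]
    - [[0,0.009,0],[0,0,0],-1]

```text
t: 6.85
tool_pos: [0.4068, -0.318, 0.0287]
orientation: [180.0, 0.0, 90.0]
force: [0.5, -0.0, -0.5]
gripper_width: 0.0753
```

>>> apply_moves:
  series:
    - [[0,0,0.03],[0,0,0],-1]
    - [[0,0,0.06],[0,0,0],-1]
    - [[0,0,0.09],[0,0,0],-1]
    - [[0,0,0.12],[0,0,0],-1]
    - [[0,0,0.12],[0,0,0],-1]

```text
t: 7.27
tool_pos: [0.406, -0.3173, 0.0032]
orientation: [-179.9, -0.1, 90.0]
force: [-0.3, 0.5, -0.4]
gripper_width: 0.094
```

```bash
python3 - <<'E'
from h import *
c=cam('wrist'); P=cloud(c); s=env.state(); print(s['t'],s['tool_pos'],s['gripper_width'],s['force'])
print(ring(P,(.405,-.317),.015,.027,.045,.028))
# finger faces: points near y=tool_y+.008
m=(abs(P[...,1]-s['tool_pos'][1]-.009)<.004)&(P[...,2]>.004)&(abs(abs(P[...,0]-s['tool_pos'][0])-.052)<.014)
q=P[m]; print(len(q), np.percentile(q[:,2],[0,1,5,20,50]).round(4) if len(q) else '')
for col in (195,200,205,375,380,385):
    print(col,[(r,P[r,col].round(3).tolist()) for r in range(236,262,4)])
E
```

```text
7.3167 [ 0.40619044 -0.31751859  0.00372213] 0.09388603579492268 [0.35424561 0.162971   0.566567  ]
(np.float64(0.4067838046447761), np.float64(-0.317690882509996), np.float64(0.02766273190511172), 48)
8310 [0.019  0.0237 0.033  0.0573 0.0861]
195 [(236, [0.348, -0.31, 0.001]), (240, [0.348, -0.313, 0.001]), (244, [0.348, -0.315, 0.002]), (248, [0.355, -0.308, 0.026]), (252, [0.356, -0.308, 0.03]), (256, [0.358, -0.308, 0.036]), (260, [0.358, -0.31, 0.038])]
200 [(236, [0.352, -0.31, 0.002]), (240, [0.351, -0.313, 0.002]), (244, [0.351, -0.315, 0.001]), (248, [0.358, -0.308, 0.026]), (252, [0.358, -0.31, 0.028]), (256, [0.36, -0.309, 0.033]), (260, [0.36, -0.311, 0.035])]
205 [(236, [0.355, -0.31, 0.002]), (240, [0.355, -0.312, 0.003]), (244, [0.354, -0.315, 0.001]), (248, [0.359, -0.31, 0.021]), (252, [0.36, -0.311, 0.024]), (256, [0.36, -0.314, 0.023]), (260, [0.36, -0.316, 0.024])]
375 [(236, [0.461, -0.31, 0.001]), (240, [0.461, -0.313, 0.001]), (244, [0.456, -0.308, 0.02]), (248, [0.455, -0.309, 0.022]), (252, [0.454, -0.309, 0.028]), (256, [0.454, -0.311, 0.029]), (260, [0.454, -0.313, 0.03])]
380 [(236, [0.464, -0.31, 0.0]), (240, [0.464, -0.312, 0.002]), (244, [0.464, -0.315, 0.003]), (248, [0.457, -0.308, 0.025]), (252, [0.456, -0.308, 0.03]), (256, [0.455, -0.309, 0.033]), (260, [0.454, -0.309, 0.039])]
385 [(236, [0.467, -0.31, 0.001]), (240, [0.467, -0.312, 0.002]), (244, [0.467, -0.315, 0.001]), (248, [0.46, -0.308, 0.025]), (252, [0.459, -0.308, 0.031]), (256, [0.457, -0.308, 0.036]), (260, [0.456, -0.308, 0.041])]
```

>>> apply_moves:
  series:
    - [[0,0,0.02],[0,0,0],-1]
    - [[0,0,0.04],[0,0,0],-1]
    - [[0,0,0.055],[0,0,0],-1]
    - [[0,0,0.055],[0,0,0],-1]
    - [[0,0,0.055],[0,0,0],0.3]
    - [[0,0,0.055],[0,0,0],0.3]
    - [[0,0,0.055],[0,0,0],0.3]
    - [[0,0,0.055],[0,0,0],0.3]
  grip_force: 20

```text
t: 7.98
tool_pos: [0.407, -0.318, -0.0062]
orientation: [180.0, 0.0, 90.0]
force: [-1.6, -0.3, -0.8]
gripper_width: 0.0708
```

>>> apply_moves:
  series:
    - [[0,0,0],[0,0,0],0.3]
    - [[0,0,0],[0,0,0],0.3]
    - [[0,0,0],[0,0,0],0.3]
    - [[0,0,0],[0,0,0],0.3]

```text
t: 8.32
tool_pos: [0.4068, -0.3179, -0.0062]
orientation: [180.0, 0.0, 90.0]
force: [-0.1, 0.3, 0.6]
gripper_width: 0.0556
```

>>> apply_moves:
  series:
    - [[0,0,-0.1],[0,0,0],0.3]
    - [[0,0,-0.3],[0,0,0],0.3]
    - [[0,0,-0.5],[0,0,0],0.3]
    - [[0,0,-0.7],[0,0,0],0.3]
    - [[0,0,-0.7],[0,0,0],0.3]

```text
t: 8.73
tool_pos: [0.41, -0.3213, 0.1399]
orientation: [179.5, 0.4, 90.0]
force: [0.7, -1.9, -0.9]
gripper_width: 0.0557
```

>>> apply_moves:
  series:
    - [[0.15,0.05,0],[0,0,0],0.3]
    - [[0.35,0.1,0],[0,0,0],0.3]
    - [[0.55,0.2,0],[0,0,0],0.3]
    - [[0.75,0.3,0],[0,0,0],0.3]
    - [[0.9,0.3,0],[0,0,0],0.3]
    - [[1,0.3,0],[0,0,0],0.3]

```text
t: 9.23
tool_pos: [0.4675, -0.1127, 0.1329]
orientation: [-179.9, -0.1, 90.3]
force: [0.0, 0.3, -0.8]
gripper_width: 0.0552
```

>>> apply_moves:
  series:
    - [[0.15,0.1,0],[0,0,0],0.3]
    - [[0.3,0.2,0],[0,0,0],0.3]
    - [[0.42,0.26,0],[0,0,0],0.3]
    - [[0.485,0.283,0],[0,0,0],0.3]
    - [[0.485,0.283,0],[0,0,0],0.3]
    - [[0.485,0.283,0],[0,0,0],0.3]

```text
t: 9.73
tool_pos: [0.5223, -0.0214, 0.1332]
orientation: [-179.9, 0.0, 90.1]
force: [-0.3, -1.6, -1.0]
gripper_width: 0.0557
```

```bash
python3 - <<'E'
from h import *
c=cam('wrist'); P=cloud(c); s=env.state(); print(s['t'],s['tool_pos'],s['gripper_width'],s['force'])
x,y,z=s['tool_pos']
print('cup',ring(P,(x,y),z+.014,z+.034,.035,.028))
print('face',ring(P,(.5234,-.0208),.054,.066,.06,.05))
cv2.imwrite('pics/w4.png',c['image'])
c=cam('top');P=cloud(c);print('topface',ring(P,(.5234,-.0208),.054,.066,.06,.05))
E
```

```text
9.7833 [ 0.52211599 -0.02260891  0.13345905] 0.05579136360623584 [-0.49965059 -0.86817941 -0.35397486]
cup (np.float64(0.5230630028247744), np.float64(-0.02115137109807408), np.float64(0.027887087797139377), 48)
face (np.float64(0.5235640062948116), np.float64(-0.020558433475109772), np.float64(0.04950289217307032), 44)Traceback (most recent call last):
  File "<stdin>", line 7, in <module>
  File "h.py", line 30, in ring
    x,y,R_=circ(e)
           ~~~~^^^
  File "h.py", line 14, in circ
    A=np.c_[2*P[:,:2],np.ones(len(P))]; s=np.linalg.lstsq(A,(P[:,:2]**2).sum(1),rcond=None)[0]
              ~^^^^^^
IndexError: too many indices for array: array is 1-dimensional, but 2 were indexed
```

View pics/w4.png

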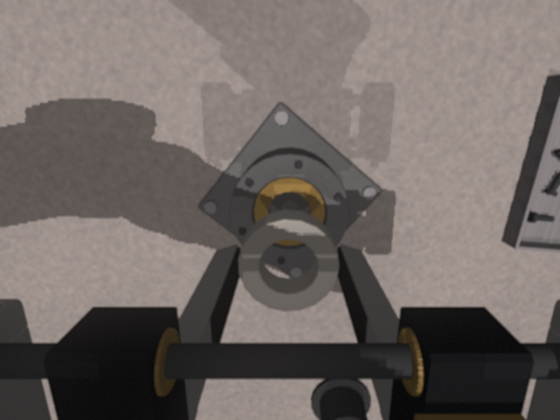

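>>> apply_moves:
  series:
    - [[0.003,0.003,0.1],[0,0,0],0.3]
    - [[0.003,0.003,0.2],[0,0,0],0.3]
    - [[0.003,0.003,0.28],[0,0,0],0.3]
    - [[0.003,0.003,0.34],[0,0,0],0.3]
    - [[0.003,0.003,0.36],[0,0,0],0.3]
    - [[0.003,0.003,0.37],[0,0,0],0.3]
    - [[0.003,0.003,0.37],[0,0,0],0.3]

```text
t: 10.42
tool_pos: [0.5237, -0.0216, 0.0599]
orientation: [-180.0, 0.0, 89.9]
force: [0.3, 0.0, -0.4]
gripper_width: 0.0559
```

```bash
python3 - <<'E'
from h import *
for i in range(2):
    c=cam('wrist'); P=cloud(c); s=env.state(); print(s['t'],s['tool_pos'],s['gripper_width'],s['force'])
x,y,z=s['tool_pos']
print('cup',ring(P,(x,y),z+.014,z+.034,.035,.028))
print('face',ring(P,(.5234,-.0208),.054,.066,.06,.05))
E
```

```text
10.4667 [ 0.5240948  -0.02130008  0.06021926] 0.055992838942386755 [ 0.19917145  0.81423257 -0.83424154]
10.5167 [ 0.52434164 -0.02101411  0.06039737] 0.05558303294393914 [-0.09840502 -0.01167917 -1.31748543]
cup (np.float64(0.5247487161976756), np.float64(-0.02103085411998029), np.float64(0.027850080490369505), 48)
face (np.float64(0.5236891299763134), np.float64(-0.020659563115804136), np.float64(0.04967827924159792), 46)
```

>>> apply_moves:
  series:
    - [[0,-0.004,0],[0,0,0],0.3]
    - [[0,-0.004,0.015],[0,0,0],0.3]
    - [[0,-0.004,0.03],[0,0,0],0.3]
    - [[0,-0.004,0.04],[0,0,0],0.3]
    - [[0,-0.004,0.045],[0,0,0],0.3]
    - [[0,-0.004,0.048],[0,0,0],0.3]
    - [[0,-0.004,0.048],[0,0,0],0.3]
    - [[0,-0.004,0.048],[0,0,0],0.3]

```text
t: 11.18
tool_pos: [0.5231, -0.0203, 0.05]
orientation: [-180.0, 0.0, 90.0]
force: [0.3, 0.9, -0.3]
gripper_width: 0.0555
```

```bash
python3 - <<'E'
from h import *
for i in range(2):
    c=cam('wrist'); P=cloud(c); s=env.state(); print(s['t'],s['tool_pos'],s['gripper_width'],s['force'])
x,y,z=s['tool_pos']
print('cup',ring(P,(x,y),z+.014,z+.034,.035,.028))
print('face',ring(P,(.5234,-.0208),.054,.064,.06,.05))
E
```

```text
11.2333 [ 0.52315662 -0.02029749  0.05007398] 0.05575449679968392 [ 0.98150856  0.40608782 -0.85480205]
11.2833 [ 0.52319651 -0.02030178  0.05009407] 0.055803289597594785 [-0.16053621 -0.47636881 -1.7742258 ]
cup (np.float64(0.5238569896647599), np.float64(-0.020095620307101325), np.float64(0.02788349968100913), 48)
face (np.float64(0.5233782354900924), np.float64(-0.020523860035077113), np.float64(0.0494979500631166), 48)
```

>>> apply_moves:
  series:
    - [[0,0,0.004],[0,0,0],0.3]
    - [[0,0,0.004],[0,0,0],-0.4]
    - [[0,0,0.004],[0,0,0],-1]
    - [[0,0,0.004],[0,0,0],-1]
    - [[0,0,0.004],[0,0,0],-1]
    - [[0,0,0.004],[0,0,0],-1]
    - [[0,0,0.004],[0,0,0],-1]

```text
t: 11.87
tool_pos: [0.5232, -0.0203, 0.0493]
orientation: [180.0, -0.0, 90.0]
force: [-0.6, -0.8, 1.0]
gripper_width: 0.0918
```

>>> apply_moves:
  series:
    - [[0,0,-0.1],[0,0,0],-1]
    - [[0,0,-0.3],[0,0,0],-1]
    - [[0,0,-0.5],[0,0,0],-1]
    - [[0,0,-0.7],[0,0,0],-1]
    - [[0,0,-0.8],[0,0,0],-1]
    - [[0,0,-0.8],[0,0,0],-1]

```text
t: 12.37
tool_pos: [0.5263, -0.0208, 0.2139]
orientation: [179.5, -0.0, 90.0]
force: [0.5, -0.2, -1.0]
gripper_width: 0.0939
```

```bash
python3 - <<'E'
from h import *
for i in range(2):
    c=cam('wrist'); P=cloud(c); s=env.state()
print(s['t'],s['tool_pos'],s['gripper_width'],s['force'])
r=ring(P,(.5234,-.0208),.07,.082,.035,.028);print('cup',r)
print('face',ring(P,(.5234,-.0208),.054,.064,.06,.05))
rr=np.hypot(P[...,0]-r[0],P[...,1]-r[1]); m=(rr>.018)&(rr<.0265)&(P[...,2]>.06); q=P[m]
A=np.c_[q[:,:2]-r[:2],np.ones(len(q))]; print('plane',np.linalg.lstsq(A,q[:,2],rcond=None)[0])
E
```

```text
12.4667 [ 0.52324504 -0.01997735  0.20962062] 0.0943431966026628 [-0.71642035  0.63188691 -1.05468803]
cup (np.float64(0.5236519416223916), np.float64(-0.020225241600695276), np.float64(0.027498815631479937), 48)
face (np.float64(0.5234357448361481), np.float64(-0.020781196898680243), np.float64(0.04954693094614225), 48)
plane [-0.02094286  6.19792751  0.14125468]
```

>>> apply_moves:
  series:
    - [[-0.2,0.05,-0.2],[0,0,0],-1]
    - [[-0.4,0.15,-0.3],[0,0,0],-1]
    - [[-0.6,0.2,-0.3],[0,0,0],-1]
    - [[-0.8,0.25,-0.3],[0,0,0],-1]
    - [[-1,0.3,-0.3],[0,0,0],-1]
    - [[-1,0.3,-0.3],[0,0,0],-1]

```text
t: 12.97
tool_pos: [0.582, -0.2265, 0.2673]
orientation: [-179.8, 0.2, 89.7]
force: [-0.5, -1.2, -0.2]
gripper_width: 0.0939
```

>>> apply_moves:
  series:
    - [[-0.1,0,0],[0,0,0],-1]
    - [[-0.17,0,0],[0,0,0],-1]
    - [[-0.17,0,0],[0,0,0],-1]
    - [[-0.17,0,0],[0,0,0],-1]

```text
t: 13.3
tool_pos: [0.5822, -0.2542, 0.2671]
orientation: [-179.8, -0.1, 89.9]
force: [-0.6, 0.4, 0.8]
gripper_width: 0.0939
```

```bash
python3 - <<'E'
from h import *
c=cam('wrist'); P=cloud(c); s=env.state()
print(s['t'],s['tool_pos'],s['gripper_width'])
near=np.hypot(P[...,0]-.583,P[...,1]+.27)<.05
for lo,hi in ((.12,.135),):
    q=P[near&(P[...,2]>lo)&(P[...,2]<hi)]; print(lo,len(q),q.mean(0)); print(cv2.minAreaRect((q[:,:2]*1000).astype(np.float32)))
print('stand',ring(P,(.58,-.264),.042,.052,.035,.026))
cv2.imwrite('pics/w5.png',c['image'])
E
```

```text
13.35 [ 0.58272566 -0.25290968  0.26751722] 0.09386124350999078
0.12 405 [ 0.58556686 -0.27121399  0.12875948]
((585.5267333984375, -272.3671875), (20.430795669555664, 20.13982391357422), 64.00748443603516)
stand (np.float64(0.5853418079242105), np.float64(-0.272149929582558), np.float64(0.02538294998311259), 39)
```

View pics/w5.png

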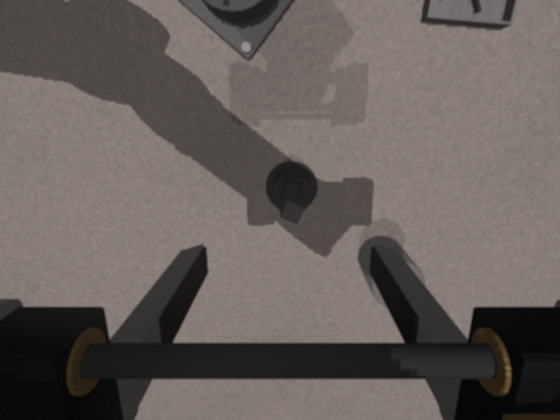

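>>> apply_moves:
  series:
    - [[-0.09,0.012,0.3],[0,0,0.217],-1]
    - [[-0.09,0.012,0.3],[0,0,0.217],-1]
    - [[-0.09,0.012,0.3],[0,0,0.217],-1]
    - [[-0.09,0.012,0.3],[0,0,0.217],-1]
    - [[-0.09,0.012,0.3],[0,0,0.217],-1]
    - [[-0.09,0.012,0.3],[0,0,0.217],-1]

```text
t: 13.85
tool_pos: [0.586, -0.2703, 0.2087]
orientation: [-179.9, -0.0, 64.2]
force: [-0.3, -0.4, 0.5]
gripper_width: 0.0941
```

```bash
python3 - <<'E'
from h import *
for i in range(2): c=cam('wrist'); P=cloud(c); s=env.state()
print(s['t'],s['tool_pos'],s['orientation'])
near=np.hypot(P[...,0]-.5855,P[...,1]+.272)<.03
q=P[near&(P[...,2]>.12)&(P[...,2]<.135)]; print(len(q),q.mean(0)); b=cv2.minAreaRect((q[:,:2]*1000).astype(np.float32));print(b)
print('stand',ring(P,(.585,-.272),.042,.052,.035,.026))
print(toolmove((b[0][0]/1000,b[0][1]/1000,.062)))
E
```

```text
13.95 [ 0.58601224 -0.27107194  0.20932019] [-1.79998877e+02 -4.14207826e-02  6.41780228e+01]
558 [ 0.58604989 -0.27119745  0.12898842]
((585.6795043945312, -271.9194030761719), (19.713794708251953, 19.030092239379883), 64.14488983154297)
stand (np.float64(0.5855785646342779), np.float64(-0.2723510189209271), np.float64(0.02548605686204002), 41)
[-5.07138830e-03  3.62547088e-04  7.36597490e-01]
```

>>> apply_moves:
  series:
    - [[-0.005,0,0.15],[0,0,0],-1]
    - [[-0.005,0,0.3],[0,0,0],-1]
    - [[-0.005,0,0.45],[0,0,0],-1]
    - [[-0.005,0,0.6],[0,0,0],-1]
    - [[-0.005,0,0.7],[0,0,0],-1]
    - [[-0.005,0,0.735],[0,0,0],-1]
    - [[-0.005,0,0.735],[0,0,0],-1]

```text
t: 14.53
tool_pos: [0.5843, -0.2721, 0.0608]
orientation: [-179.8, -0.0, 64.0]
force: [1.3, 0.1, -0.2]
gripper_width: 0.0939
```

>>> apply_moves:
  series:
    - [[0,0,0],[0,0,0],1]
    - [[0,0,0],[0,0,0],1]
    - [[0,0,0],[0,0,0],1]
    - [[0,0,0],[0,0,0],1]
    - [[0,0,0],[0,0,0],1]
    - [[0,0,0],[0,0,0],1]
    - [[0,0,0],[0,0,0],1]
    - [[0,0,0],[0,0,0],1]
  grip_force: 50

```text
t: 15.2
tool_pos: [0.5852, -0.2731, 0.0624]
orientation: [180.0, -0.0, 64.0]
force: [-0.3, -0.2, 0.5]
gripper_width: 0.0441
```

>>> apply_moves:
  series:
    - [[0,0,0],[0,0,0],1]
    - [[0,0,0],[0,0,0],1]
    - [[0,0,0],[0,0,0],1]
    - [[0,0,0],[0,0,0],1]

```text
t: 15.53
tool_pos: [0.5851, -0.2731, 0.0622]
orientation: [-180.0, 0.0, 64.0]
force: [0.4, -0.1, -0.1]
gripper_width: 0.0198
```

>>> apply_moves:
  series:
    - [[0,0,-0.1],[0,0,0],1]
    - [[0,0,-0.25],[0,0,0],1]
    - [[0,0,-0.4],[0,0,0],1]
    - [[0,0,-0.55],[0,0,0],1]
    - [[0,0,-0.65],[0,0,0],1]
    - [[0,0,-0.65],[0,0,0],1]

```text
t: 16.03
tool_pos: [0.5874, -0.2751, 0.197]
orientation: [179.5, 0.0, 64.0]
force: [0.1, -0.9, 0.6]
gripper_width: 0.0198
```

>>> apply_moves:
  series:
    - [[0.1,-0.08,0],[0,0,0],1]
    - [[0.22,-0.17,0],[0,0,0],1]
    - [[0.35,-0.27,0],[0,0,0],1]
    - [[0.5,-0.38,0],[0,0,0],1]
    - [[0.65,-0.5,0],[0,0,0],1]
    - [[0.75,-0.57,0],[0,0,0],1]
    - [[0.8,-0.6,0],[0,0,0],1]

```text
t: 16.62
tool_pos: [0.546, -0.0717, 0.1907]
orientation: [-179.8, -0.1, 64.3]
force: [0.3, 0.3, -1.0]
gripper_width: 0.0196
```

>>> apply_moves:
  series:
    - [[0.1,-0.08,0],[0,0,0],1]
    - [[0.2,-0.15,0],[0,0,0],1]
    - [[0.27,-0.2,0],[0,0,0],1]
    - [[0.304,-0.23,0],[0,0,0],1]
    - [[0.304,-0.23,0],[0,0,0],1]
    - [[0.304,-0.23,0],[0,0,0],1]
    - [[0.304,-0.23,0],[0,0,0],1]

```text
t: 17.2
tool_pos: [0.5331, -0.004, 0.1923]
orientation: [179.9, 0.1, 63.9]
force: [0.6, 0.8, -0.9]
gripper_width: 0.0194
```

```bash
python3 - <<'E'
from h import *
for i in range(2): c=cam('wrist'); P=cloud(c); s=env.state()
print(s['t'],s['tool_pos'],s['orientation'],s['gripper_width'])
x,y,z=s['tool_pos']
for lo,hi in ((.135,.148),(.152,.16),(.16,.18),(.18,.2),(.2,.25)):
    m=(np.hypot(P[...,0]-x,P[...,1]-y)<.014)&(P[...,2]>lo)&(P[...,2]<hi); q=P[m]; print(lo,len(q),q.mean(0).round(4) if len(q) else '', (np.percentile(q,[2,98],axis=0).round(4).tolist()) if len(q) else '')
print('cup',ring(P,(.5236,-.0205),.07,.082,.035,.028)); print('face',ring(P,(.5236,-.0205),.054,.064,.06,.05))
cv2.imwrite('pics/w6.png',c['image'])
E
```

```text
17.3 [ 0.53309835 -0.00381301  0.19235625] [1.79953207e+02 3.62240951e-02 6.38313588e+01] 0.019636762975285944
0.135 2 [0.5367 0.0015 0.1403] [[0.5364, 0.0013, 0.14], [0.537, 0.0017, 0.1405]]
0.152 59 [0.5374 0.0034 0.157 ] [[0.5264, -0.0043, 0.154], [0.5438, 0.0063, 0.1598]]
0.16 252 [0.5374 0.0034 0.1704] [[0.5264, -0.0054, 0.1603], [0.5439, 0.0064, 0.1797]]
0.18 250 [0.538  0.0041 0.1894] [[0.5295, -0.0021, 0.1804], [0.5438, 0.0065, 0.1987]]
0.2 1489 [0.5374 0.0056 0.2292] [[0.5275, -0.0016, 0.2033], [0.5466, 0.0093, 0.2493]]
cup (np.float64(0.5238279232049936), np.float64(-0.020111015345862626), np.float64(0.027425985357952636), 38)
face (np.float64(0.5235438923231842), np.float64(-0.02072589843539685), np.float64(0.04953374357311954), 41)
```

View pics/w6.png

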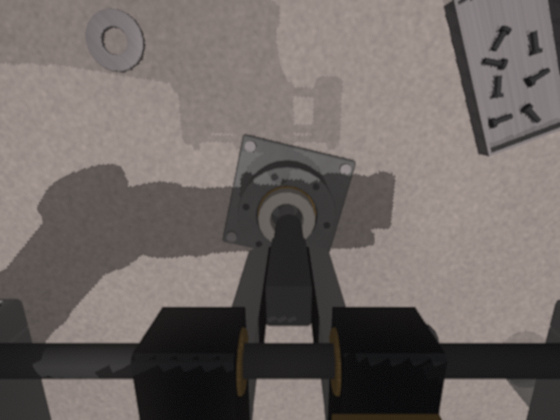

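>>> apply_moves:
  series:
    - [[0.0135,-0.011,0.1],[0,0,0],1]
    - [[0.0135,-0.011,0.16],[0,0,0],1]
    - [[0.0135,-0.011,0.19],[0,0,0],1]
    - [[0.0135,-0.011,0.19],[0,0,0],1]
    - [[0.0135,-0.011,0.19],[0,0,0],1]
    - [[0.0135,-0.011,0.19],[0,0,0],1]
    - [[0.0135,-0.011,0.19],[0,0,0],1]

```text
t: 17.88
tool_pos: [0.5327, 0.0011, 0.155]
orientation: [179.9, -0.0, 64.0]
force: [-0.3, -0.7, -1.0]
gripper_width: 0.0199
```

>>> apply_moves:
  series:
    - [[0,0,0.05],[0,0,0],1]
    - [[0,0,0.09],[0,0,0],1]
    - [[0,0,0.11],[0,0,0],1]
    - [[0,0,0.12],[0,0,0],1]
    - [[0,0,0.127],[0,0,0],1]
    - [[0,0,0.134],[0,0,0],1]
    - [[0,0,0.134],[0,0,0],1]

```text
t: 18.47
tool_pos: [0.5319, 0.0016, 0.1274]
orientation: [-180.0, -0.0, 64.0]
force: [-0.3, 0.6, -0.2]
gripper_width: 0.0196
```

```bash
cat >> h.py <<'E'
def rim():
    c=cam('wrist'); P=cloud(c); s=env.state(); print(round(s['t'],2),s['tool_pos'].round(4),s['force'].round(1),s['gripper_width'].round(4))
    C=np.array([.5237,-.0203]); d=P[...,:2]-C; r=np.hypot(d[...,0],d[...,1]); m=(r>.018)&(r<.0265)&(P[...,2]>.056)&(P[...,2]<.085)
    q=P[m]; u=d[m]@np.array([.438,.899]); v=d[m]@np.array([.899,-.438]); A=np.c_[u,v,np.ones(len(q))]
    k=np.ones(len(q),bool)
    for _ in range(5):
        s_=np.linalg.lstsq(A[k],q[k,2],rcond=None)[0]; e=abs(A@s_-q[:,2]); k=e<max(.0025,2*np.median(e))
    print('rim n',k.sum(),'tilt u,v',s_[:2].round(3),'z',s_[2].round(4)); return c,P
E
python3 - <<'E'
from h import *
rim()
E
```

```text
Traceback (most recent call last):
  File "h.py", line 34, in rim
    c=cam('wrist'); P=cloud(c); s=env.state(); print(round(s['t'],2),s['tool_pos'].round(4),s['force'].round(1),s['gripper_width'].round(4))
                                                                                                                ^^^^^^^^^^^^^^^^^^^^^^^^
AttributeError: 'float' object has no attribute 'round'
```

```bash
sed -i "s/,s\['gripper_width'\].round(4))/)/" h.py; python3 - <<'E'
from h import *
rim()
E
```

```text
18.57 [0.5324 0.0013 0.1275] [-0.9  0.2 -0.2]
rim n 550 tilt u,v [-0.022 -0.004] z 0.0752
```

>>> apply_moves:
  series:
    - [[0,0,-0.07],[0,0,0],1]
    - [[0,0,-0.134],[0,0,0],1]
    - [[-0.08,0.008,-0.134],[0,0,0],1]
    - [[-0.16,0.008,-0.134],[0,0,0],1]
    - [[-0.2325,0.008,-0.134],[0,0,0],1]
    - [[-0.2325,0.008,-0.134],[0,0,0],1]
    - [[-0.2325,0.008,-0.134],[0,0,0],1]
    - [[-0.2325,0.008,-0.134],[0,0,0],1]

```text
t: 19.23
tool_pos: [0.5138, -0.0401, 0.1543]
orientation: [180.0, -0.0, 64.0]
force: [-0.7, 0.8, -0.7]
gripper_width: 0.0203
```

>>> apply_moves:
  series:
    - [[0,0,0.05],[0,0,0],1]
    - [[0,0,0.09],[0,0,0],1]
    - [[0,0,0.11],[0,0,0],1]
    - [[0,0,0.12],[0,0,0],1]
    - [[0,0,0.128],[0,0,0],1]
    - [[0,0,0.136],[0,0,0],1]
    - [[0,0,0.144],[0,0,0],1]
    - [[0,0,0.144],[0,0,0],1]

```text
t: 19.9
tool_pos: [0.5127, -0.0411, 0.1255]
orientation: [-180.0, 0.0, 64.0]
force: [-1.5, 0.8, -0.0]
gripper_width: 0.02
```

```bash
python3 - <<'E'
from h import *
rim();rim()
E
```

```text
19.95 [ 0.5133 -0.0411  0.1255] [ 0.1 -1.3 -0.2]
rim n 1825 tilt u,v [ 0.002 -0.002] z 0.073
20.0 [ 0.5135 -0.0411  0.1255] [ 0.4  0.5 -0.9]
rim n 1822 tilt u,v [ 0.003 -0.001] z 0.073
```

>>> apply_moves:
  series:
    - [[0,0,-0.07],[0,0,0],1]
    - [[0,0,-0.144],[0,0,0],1]
    - [[0.08,0,-0.144],[0,0,0],1]
    - [[0.16,0,-0.144],[0,0,0],1]
    - [[0.22,0,-0.144],[0,0,0],1]
    - [[0.22,0,-0.144],[0,0,0],1]
    - [[0.22,0,-0.144],[0,0,0],1]

```text
t: 20.58
tool_pos: [0.5324, -0.0012, 0.154]
orientation: [-180.0, 0.0, 64.1]
force: [-0.5, -0.9, -0.4]
gripper_width: 0.0196
```

>>> apply_moves:
  series:
    - [[0,0,0.05],[0,0,0],1]
    - [[0,0,0.09],[0,0,0],1]
    - [[0,0,0.115],[0,0,0],1]
    - [[0,0,0.127],[0,0,0],1]
    - [[0,0,0.137],[0,0,0],1]
    - [[0,0,0.147],[0,0,0],1]
    - [[0,0,0.157],[0,0,0],1]
    - [[0,0,0.157],[0,0,0],1]

```text
t: 21.25
tool_pos: [0.5325, -0.0015, 0.123]
orientation: [180.0, -0.0, 64.0]
force: [-0.4, -0.1, 0.6]
gripper_width: 0.0198
```

```bash
python3 - <<'E'
from h import *
rim()
E
```

```text
21.3 [ 0.5325 -0.0014  0.123 ] [ 0.   0.8 -0. ]
rim n 659 tilt u,v [-0.036 -0.01 ] z 0.0711
```

>>> apply_moves:
  series:
    - [[0,0,-0.08],[0,0,0],1]
    - [[0,0,-0.157],[0,0,0],1]
    - [[-0.08,0,-0.157],[0,0,0],1]
    - [[-0.16,0,-0.157],[0,0,0],1]
    - [[-0.22,0,-0.157],[0,0,0],1]
    - [[-0.22,0,-0.157],[0,0,0],1]
    - [[-0.22,0,-0.157],[0,0,0],1]

```text
t: 21.88
tool_pos: [0.5131, -0.0413, 0.1543]
orientation: [-180.0, -0.0, 63.9]
force: [0.4, 0.2, -0.2]
gripper_width: 0.0198
```

>>> apply_moves:
  series:
    - [[0,0,0.05],[0,0,0],1]
    - [[0,0,0.1],[0,0,0],1]
    - [[0,0,0.13],[0,0,0],1]
    - [[0,0,0.142],[0,0,0],1]
    - [[0,0,0.152],[0,0,0],1]
    - [[0,0,0.162],[0,0,0],1]
    - [[0,0,0.17],[0,0,0],1]
    - [[0,0,0.17],[0,0,0],1]

```text
t: 22.55
tool_pos: [0.5125, -0.041, 0.1201]
orientation: [-179.9, 0.0, 64.0]
force: [0.6, -0.8, 0.2]
gripper_width: 0.0198
```

```bash
python3 - <<'E'
from h import *
rim()
E
```

```text
22.6 [ 0.5133 -0.0411  0.1202] [-0.2  0.3 -0.1]
rim n 1837 tilt u,v [ 0.008 -0.004] z 0.0677
```

>>> apply_moves:
  series:
    - [[0,0,-0.08],[0,0,0],1]
    - [[0,0,-0.17],[0,0,0],1]
    - [[0.08,0,-0.17],[0,0,0],1]
    - [[0.16,0,-0.17],[0,0,0],1]
    - [[0.22,0,-0.17],[0,0,0],1]
    - [[0.22,0,-0.17],[0,0,0],1]
    - [[0.22,0,-0.17],[0,0,0],1]

```text
t: 23.18
tool_pos: [0.5325, -0.0012, 0.154]
orientation: [180.0, 0.0, 64.1]
force: [0.3, 0.1, -0.7]
gripper_width: 0.0198
```

>>> apply_moves:
  series:
    - [[0,0,0.06],[0,0,0],1]
    - [[0,0,0.11],[0,0,0],1]
    - [[0,0,0.14],[0,0,0],1]
    - [[0,0,0.154],[0,0,0],1]
    - [[0,0,0.164],[0,0,0],1]
    - [[0,0,0.174],[0,0,0],1]
    - [[0,0,0.184],[0,0,0],1]
    - [[0,0,0.184],[0,0,0],1]

```text
t: 23.85
tool_pos: [0.5326, -0.0015, 0.1177]
orientation: [180.0, -0.0, 64.0]
force: [0.1, 0.2, 1.3]
gripper_width: 0.0199
```

```bash
python3 - <<'E'
from h import *
rim()
E
```

```text
23.9 [ 0.5326 -0.0015  0.1177] [-0.2  0.8  0.4]
rim n 654 tilt u,v [-0.032 -0.014] z 0.0657
```

>>> apply_moves:
  series:
    - [[0,0,-0.08],[0,0,0],1]
    - [[0,0,-0.184],[0,0,0],1]
    - [[-0.08,0,-0.184],[0,0,0],1]
    - [[-0.16,0,-0.184],[0,0,0],1]
    - [[-0.22,0,-0.184],[0,0,0],1]
    - [[-0.22,0,-0.184],[0,0,0],1]
    - [[-0.22,0,-0.184],[0,0,0],1]

```text
t: 24.48
tool_pos: [0.5131, -0.0413, 0.1543]
orientation: [-180.0, -0.0, 63.9]
force: [-0.2, 1.4, -1.1]
gripper_width: 0.0198
```

>>> apply_moves:
  series:
    - [[0,0,0.07],[0,0,0],1]
    - [[0,0,0.13],[0,0,0],1]
    - [[0,0,0.16],[0,0,0],1]
    - [[0,0,0.168],[0,0,0],1]
    - [[0,0,0.176],[0,0,0],1]
    - [[0,0,0.184],[0,0,0],1]
    - [[0,0,0.19],[0,0,0],1]
    - [[0,0,0.19],[0,0,0],1]

```text
t: 25.15
tool_pos: [0.5127, -0.0409, 0.117]
orientation: [-180.0, -0.0, 64.0]
force: [-2.3, 0.5, 6.4]
gripper_width: 0.0201
```

```bash
python3 - <<'E'
from h import *
rim()
E
```

```text
25.2 [ 0.5127 -0.0409  0.117 ] [-2.5  0.3  5.9]
rim n 1838 tilt u,v [-0.    -0.003] z 0.0646
```

>>> apply_moves:
  series:
    - [[0,0,-0.08],[0,0,0],1]
    - [[0,0,-0.19],[0,0,0],1]
    - [[0.08,0,-0.19],[0,0,0],1]
    - [[0.16,0,-0.19],[0,0,0],1]
    - [[0.22,0,-0.19],[0,0,0],1]
    - [[0.22,0,-0.19],[0,0,0],1]
    - [[0.22,0,-0.19],[0,0,0],1]

```text
t: 25.78
tool_pos: [0.5324, -0.0012, 0.1541]
orientation: [-180.0, 0.0, 64.1]
force: [-0.5, -0.7, -0.4]
gripper_width: 0.0199
```

>>> apply_moves:
  series:
    - [[0,0,0.07],[0,0,0],1]
    - [[0,0,0.14],[0,0,0],1]
    - [[0,0,0.17],[0,0,0],1]
    - [[0,0,0.179],[0,0,0],1]
    - [[0,0,0.185],[0,0,0],1]
    - [[0,0,0.19],[0,0,0],1]
    - [[0,0,0.194],[0,0,0],1]
    - [[0,0,0.194],[0,0,0],1]

```text
t: 26.45
tool_pos: [0.5321, -0.0023, 0.117]
orientation: [-180.0, -0.0, 63.9]
force: [-3.6, 0.1, 9.6]
gripper_width: 0.0199
```

```bash
python3 - <<'E'
from h import *
rim()
E
```

```text
26.5 [ 0.5322 -0.0023  0.117 ] [-3.4 -0.5  8.8]
rim n 708 tilt u,v [-0.01  -0.001] z 0.0647
```

>>> apply_moves:
  series:
    - [[0,0,-0.08],[0,0,0],1]
    - [[0,0,-0.194],[0,0,0],1]
    - [[-0.08,0,-0.194],[0,0,0],1]
    - [[-0.16,0,-0.194],[0,0,0],1]
    - [[-0.22,0,-0.194],[0,0,0],1]
    - [[-0.22,0,-0.194],[0,0,0],1]
    - [[-0.22,0,-0.194],[0,0,0],1]

```text
t: 27.08
tool_pos: [0.5132, -0.0414, 0.1545]
orientation: [180.0, -0.0, 63.9]
force: [0.1, 0.9, -0.8]
gripper_width: 0.0198
```

>>> apply_moves:
  series:
    - [[0,0,0.07],[0,0,0],1]
    - [[0,0,0.14],[0,0,0],1]
    - [[0,0,0.17],[0,0,0],1]
    - [[0,0,0.18],[0,0,0],1]
    - [[0,0,0.186],[0,0,0],1]
    - [[0,0,0.191],[0,0,0],1]
    - [[0,0,0.195],[0,0,0],1]
    - [[0,0,0.195],[0,0,0],1]

```text
t: 27.75
tool_pos: [0.5126, -0.0402, 0.117]
orientation: [-179.9, -0.1, 64.0]
force: [-4.2, 1.2, 14.5]
gripper_width: 0.0195
```

```bash
python3 - <<'E'
from h import *
rim()
E
```

```text
27.8 [ 0.5126 -0.0401  0.117 ] [-5.4  1.6 14.4]
rim n 1802 tilt u,v [ 0.001 -0.002] z 0.0646
```

>>> apply_moves:
  series:
    - [[0,0,-0.1],[0,0,0],1]
    - [[0,0,-0.3],[0,0,0],1]
    - [[0,0,-0.4],[0,0,0],1]
    - [[0,0,-0.4],[0,0,0],1]

```text
t: 28.13
tool_pos: [0.5166, -0.0419, 0.1998]
orientation: [179.5, -0.2, 64.0]
force: [0.8, -0.5, 0.4]
gripper_width: 0.0198
```

```bash
python3 - <<'E'
from h import *
c,P=rim(); r=np.hypot(P[...,0]-.5237,P[...,1]+.0203)
f=P[(r>.034)&(r<.046)&(P[...,2]>.05)&(P[...,2]<.07)][:,2]; print('face z',np.median(f),len(f)); q=P[(r>.018)&(r<.0265)&(P[...,2]>.05)&(P[...,2]<.085)][:,2]; print('rim',np.median(q),q.std())
c=cam('top');P=cloud(c)
for d in vision.masks_of('top','washer1_mid'): print('washer',round(d['conf'],2),np.round(d['xy']),atz(c,d['xy'],.005).round(4))
cv2.imwrite('pics/t2.png',c['image'])
E
```

```text
28.18 [ 0.5152 -0.0411  0.1976] [ 0.3 -0.1 -0.9]
rim n 1200 tilt u,v [-0.004 -0.003] z 0.0646
face z 0.06163716741485137 2954
rim 0.06457539748274144 0.0007330050732815012
washer 0.9 [151. 227.] [0.571  0.3592 0.005 ]
washer 0.58 [154. 264.] [0.4762 0.3519 0.005 ]
```

View pics/t2.png

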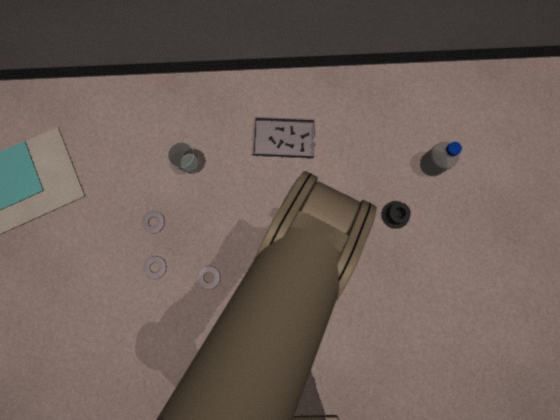

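>>> apply_moves:
  series:
    - [[-0.1,0.09,0],[0,0,0],1]
    - [[-0.22,0.21,0],[0,0,0],1]
    - [[-0.36,0.34,0],[0,0,0],1]
    - [[-0.5,0.47,0],[0,0,0],1]
    - [[-0.64,0.6,0],[0,0,0],1]
    - [[-0.76,0.71,0],[0,0,0],1]
    - [[-0.85,0.79,0],[0,0,0],1]
    - [[-0.887,0.827,0],[0,0,0],1]

```text
t: 28.95
tool_pos: [0.5826, -0.2773, 0.1934]
orientation: [-179.9, 0.2, 63.7]
force: [0.8, 0.7, -0.7]
gripper_width: 0.0197
```

>>> apply_moves:
  series:
    - [[0,0,0],[0,0,0],1]
    - [[0,0,0],[0,0,0],1]
    - [[0,0,0],[0,0,0],1]

```text
t: 29.2
tool_pos: [0.5837, -0.2702, 0.1944]
orientation: [-179.9, -0.1, 64.1]
force: [-0.3, -0.1, -0.3]
gripper_width: 0.0202
```

```bash
python3 - <<'E'
from h import *
c=cam('wrist');P=cloud(c);s=env.state();print(s['t'],s['tool_pos'],s['orientation'])
print('stand',ring(P,(.585,-.272),.042,.052,.035,.026))
print(toolmove((.5851,-.2731,.063)))
E
```

```text
29.25 [ 0.58395438 -0.27016933  0.1947045 ] [-1.79896275e+02 -9.75423230e-02  6.41165342e+01]
stand (np.float64(0.5855458111049116), np.float64(-0.2721659277525924), np.float64(0.02543578695996615), 48)
[-0.01180392  0.0127424   0.65848139]
```

>>> apply_moves:
  series:
    - [[-0.01,0.011,0.15],[0,0,0],1]
    - [[-0.01,0.011,0.3],[0,0,0],1]
    - [[-0.01,0.011,0.4],[0,0,0],1]
    - [[-0.01,0.011,0.43],[0,0,0],1]
    - [[-0.01,0.011,0.43],[0,0,0],1]
    - [[-0.01,0.011,0.43],[0,0,0],1]
    - [[-0.01,0.011,0.43],[0,0,0],1]

```text
t: 29.83
tool_pos: [0.5861, -0.276, 0.111]
orientation: [179.8, 0.0, 64.0]
force: [-0.2, -0.7, -0.5]
gripper_width: 0.0197
```

>>> apply_moves:
  series:
    - [[0,0,0],[0,0,0],1]
    - [[0,0,0],[0,0,0],1]

```text
t: 30.0
tool_pos: [0.5858, -0.2761, 0.1106]
orientation: [179.9, -0.0, 64.0]
force: [-0.0, 0.2, -0.3]
gripper_width: 0.0198
```

>>> apply_moves:
  series:
    - [[0.012,-0.009,0],[0,0,0],1]
    - [[0.012,-0.009,0.04],[0,0,0],1]
    - [[0.012,-0.009,0.08],[0,0,0],1]
    - [[0.012,-0.009,0.11],[0,0,0],1]
    - [[0.012,-0.009,0.11],[0,0,0],1]
    - [[0.012,-0.009,0.11],[0,0,0],1]

```text
t: 30.5
tool_pos: [0.5839, -0.2727, 0.0863]
orientation: [-179.9, 0.0, 64.0]
force: [0.2, 0.9, 0.3]
gripper_width: 0.0197
```

>>> apply_moves:
  series:
    - [[0,0.004,0.03],[0,0,0],1]
    - [[0,0.004,0.06],[0,0,0],1]
    - [[0,0.004,0.09],[0,0,0],1]
    - [[0,0.004,0.11],[0,0,0],1]
    - [[0,0.004,0.114],[0,0,0],1]
    - [[0,0.004,0.114],[0,0,0],1]
    - [[0,0.004,0.114],[0,0,0],1]

```text
t: 31.08
tool_pos: [0.5852, -0.2733, 0.0645]
orientation: [180.0, 0.0, 64.0]
force: [-0.3, 0.3, -0.5]
gripper_width: 0.0199
```

>>> apply_moves:
  series:
    - [[0,0,0.008],[0,0,0],1]
    - [[0,0,0.008],[0,0,0],1]
    - [[0,0,0.008],[0,0,0],0.4]
    - [[0,0,0.008],[0,0,0],-1]
    - [[0,0,0.008],[0,0,0],-1]
    - [[0,0,0.008],[0,0,0],-1]
    - [[0,0,0.008],[0,0,0],-1]
    - [[0,0,0.008],[0,0,0],-1]

```text
t: 31.75
tool_pos: [0.5852, -0.2732, 0.0629]
orientation: [180.0, -0.0, 64.0]
force: [-0.8, -0.2, -0.3]
gripper_width: 0.0562
```

>>> apply_moves:
  series:
    - [[0,0,0],[0,0,0],-1]
    - [[0,0,0],[0,0,0],-1]
    - [[0,0,0],[0,0,0],-1]
    - [[0,0,0],[0,0,0],-1]

```text
t: 32.08
tool_pos: [0.5852, -0.2732, 0.0628]
orientation: [-180.0, 0.0, 64.0]
force: [0.5, 0.4, 1.0]
gripper_width: 0.0828
```

>>> apply_moves:
  series:
    - [[0,0,-0.1],[0,0,0],-1]
    - [[0,0,-0.3],[0,0,0],-1]
    - [[0,0,-0.5],[0,0,0],-1]
    - [[0,0,-0.7],[0,0,0],-1]
    - [[0,0,-0.9],[0,0,0],-1]
    - [[0,0,-0.9],[0,0,0],-1]

```text
t: 32.58
tool_pos: [0.5886, -0.2766, 0.2515]
orientation: [179.2, 0.0, 64.0]
force: [1.0, -1.8, -0.8]
gripper_width: 0.0941
```

```bash
python3 - <<'E'
from h import *
for i in range(2): c=cam('wrist'); P=cloud(c); s=env.state()
print(s['t'],s['tool_pos'],s['orientation'],s['gripper_width'])
near=np.hypot(P[...,0]-.5855,P[...,1]+.272)<.03
q=P[near&(P[...,2]>.12)&(P[...,2]<.14)]; print(len(q),q.mean(0)); b=cv2.minAreaRect((q[:,:2]*1000).astype(np.float32));print(b)
print('stand',ring(P,(.585,-.272),.042,.052,.035,.026))
E
```

```text
32.6833 [ 0.58596827 -0.27371756  0.24468864] [ 1.79788815e+02 -2.71064784e-02  6.39854427e+01] 0.09389028268814158
439 [ 0.58661122 -0.27180843  0.12907048]
((586.0120239257812, -272.3380126953125), (19.827192306518555, 19.315383911132812), 64.37266540527344)
stand (np.float64(0.585470867807906), np.float64(-0.27229834927605256), np.float64(0.025436261557101093), 41)
```

>>> apply_moves:
  series:
    - [[0.15,-0.1,0],[0,0,-0.04],-1]
    - [[0.3,-0.25,0],[0,0,-0.09],-1]
    - [[0.45,-0.4,0],[0,0,-0.14],-1]
    - [[0.6,-0.5,0],[0,0,-0.19],-1]
    - [[0.8,-0.65,0],[0,0,-0.217],-1]
    - [[1,-0.8,0],[0,0,-0.217],-1]
    - [[1,-0.8,0],[0,0,-0.217],-1]

```text
t: 33.27
tool_pos: [0.5264, -0.016, 0.2406]
orientation: [-179.7, -0.2, 90.4]
force: [0.3, 0.7, 0.2]
gripper_width: 0.094
```

>>> apply_moves:
  series:
    - [[0.2,-0.06,0],[0,0,0],-1]
    - [[0.4,-0.12,0],[0,0,0],-1]
    - [[0.6,-0.2,0],[0,0,0],-1]
    - [[0.8,-0.26,0],[0,0,0],-1]
    - [[0.9,-0.3,0],[0,0,0],-1]

```text
t: 33.68
tool_pos: [0.4657, 0.1618, 0.2408]
orientation: [-179.7, -0.0, 90.3]
force: [0.6, 0.2, -0.1]
gripper_width: 0.0939
```

>>> apply_moves:
  series:
    - [[0.15,-0.09,0],[0,0,0],-1]
    - [[0.25,-0.15,0],[0,0,0],-1]
    - [[0.275,-0.16,0],[0,0,0],-1]
    - [[0.275,-0.16,0],[0,0,0],-1]
    - [[0.275,-0.16,0],[0,0,0],-1]

```text
t: 34.1
tool_pos: [0.4369, 0.2107, 0.2421]
orientation: [-179.9, 0.1, 90.0]
force: [0.4, -1.1, -1.1]
gripper_width: 0.0939
```

```bash
cat >> h.py <<'E'
def washers(P,zlo=.003,zhi=.012):
    m=((P[...,2]>zlo)&(P[...,2]<zhi)).astype(np.uint8); m=cv2.morphologyEx(m,cv2.MORPH_OPEN,np.ones((3,3),np.uint8))
    n,l,st,ce=cv2.connectedComponentsWithStats(m); out=[]
    for k in range(1,n):
        if st[k,4]<300: continue
        q=P[l==k]; g=np.median(q,0); r=ring(P,g,zlo,zhi,.045,.03)
        if abs(r[2]-.03)<.004: out.append(r[:3]); print('washer',np.round(r[:3],4),'pix',ce[k].round())
    return out
E
python3 - <<'E'
from h import *
for i in range(2): c=cam('wrist'); P=cloud(c); s=env.state()
print(s['t'],s['tool_pos'],s['orientation'])
r=washers(P); print(np.nanmedian(P[...,2]))
for d in vision.masks_of('wrist','washer1_mid'): print('nn',round(d['conf'],2),np.round(d['xy']),atz(c,d['xy'],.005).round(4))
cv2.imwrite('pics/w7.png',c['image'])
E
```

```text
34.2 [0.43767923 0.20992297 0.24256269] [-1.79998121e+02  6.68152976e-02  8.98637898e+01]
0.0020379898346510883
nn 0.87 [410.  73.] [0.5825 0.3352 0.005 ]
```

View pics/w7.png

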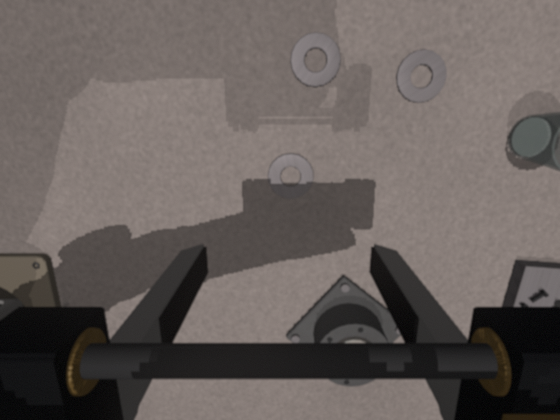

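```bash
python3 - <<'E'
from h import *
c=cam('wrist'); P=cloud(c); s=env.state(); print(s['tool_pos'])
for px in ((290,175),(316,60),(421,76)):
    g=atz(c,px,.005); 
    for zlo in (.004,.005): print(px,g.round(4),zlo,np.round(ring(P,g,zlo,.012,.034,.03),4))
    print(np.round(ring(P,g,.0045,.012,.034,.013,'in'),4))
E
```

```text
[0.4377455  0.21009285 0.24277806]
(290, 175) [0.4402 0.2125 0.005 ] 0.004 [4.401e-01 2.111e-01 2.930e-02 4.800e+01]
(290, 175) [0.4402 0.2125 0.005 ] 0.005 [4.402e-01 2.111e-01 2.920e-02 4.800e+01]
[4.401e-01 2.109e-01 1.350e-02 4.800e+01]
(316, 60) [0.4712 0.3499 0.005 ] 0.004 [4.696e-01 3.500e-01 2.950e-02 4.800e+01]
(316, 60) [0.4712 0.3499 0.005 ] 0.005 [4.694e-01 3.499e-01 2.930e-02 4.800e+01]
[4.695e-01 3.497e-01 1.330e-02 4.800e+01]
(421, 76) [0.5972 0.3319 0.005 ] 0.004 [5.962e-01 3.317e-01 2.950e-02 4.800e+01]
(421, 76) [0.5972 0.3319 0.005 ] 0.005 [5.962e-01 3.316e-01 2.930e-02 4.800e+01]
[5.963e-01 3.316e-01 1.350e-02 4.800e+01]
```

>>> apply_moves:
  series:
    - [[0.005,0.012,0.2],[0,0,0],-1]
    - [[0.005,0.012,0.4],[0,0,0],-1]
    - [[0.005,0.012,0.6],[0,0,0],-1]
    - [[0.005,0.012,0.8],[0,0,0],-1]
    - [[0.005,0.012,0.95],[0,0,0],-1]
    - [[0.005,0.012,1],[0,0,0],-1]
    - [[0.005,0.012,1],[0,0,0],-1]

```text
t: 34.88
tool_pos: [0.4385, 0.211, 0.041]
orientation: [-179.8, 0.1, 89.9]
force: [1.4, 0.6, 0.1]
gripper_width: 0.094
```

>>> apply_moves:
  series:
    - [[0,0,0.08],[0,0,0],-1]
    - [[0,0,0.15],[0,0,0],-1]
    - [[0,0,0.2],[0,0,0],-1]
    - [[0,0,0.24],[0,0,0],-1]
    - [[0,0,0.26],[0,0,0],-1]
    - [[0,0,0.27],[0,0,0],-1]
    - [[0,0,0.27],[0,0,0],-1]

```text
t: 35.47
tool_pos: [0.4398, 0.2128, -0.0109]
orientation: [180.0, -0.0, 90.0]
force: [0.0, -0.1, -0.1]
gripper_width: 0.0939
```

>>> apply_moves:
  series:
    - [[0,0,0.005],[0,0,0],-1]
    - [[0,0,0.01],[0,0,0],-1]
    - [[0,0,0.01],[0,0,0],-1]

```text
t: 35.72
tool_pos: [0.4396, 0.2129, -0.0129]
orientation: [180.0, -0.0, 90.0]
force: [0.5, 0.1, 0.6]
gripper_width: 0.0942
```

```bash
python3 - <<'E'
from h import *
c=cam('wrist'); P=cloud(c); s=env.state(); print(s['t'],s['tool_pos'],s['force'])
print(np.round(ring(P,(.44,.211),.004,.012,.034,.03),4))
for col in (205,375): print(col,[(r,P[r,col].round(3).tolist()) for r in range(240,256,3)])
E
```

```text
35.7667 [ 0.43953533  0.21282866 -0.01293958] [0.81660834 0.19224346 1.01921188]
[4.404e-01 2.114e-01 2.960e-02 4.800e+01]
205 [(240, [0.392, 0.224, 0.001]), (243, [0.392, 0.222, 0.002]), (246, [0.392, 0.22, 0.001]), (249, [0.393, 0.22, 0.006]), (252, [0.393, 0.218, 0.006]), (255, [0.394, 0.217, 0.008])]
375 [(240, [0.49, 0.223, -0.0]), (243, [0.49, 0.222, 0.001]), (246, [0.489, 0.222, 0.007]), (249, [0.489, 0.221, 0.007]), (252, [0.488, 0.22, 0.01]), (255, [0.487, 0.22, 0.013])]
```

>>> apply_moves:
  series:
    - [[0,0,0.005],[0,0,0],-1]
    - [[0,0,0.01],[0,0,0],-1]
    - [[0,0,0.015],[0,0,0],-1]
    - [[0,0,0.015],[0,0,0],-1]
    - [[0,0,0.015],[0,0,0],-1]

```text
t: 36.18
tool_pos: [0.4396, 0.2129, -0.0146]
orientation: [180.0, -0.1, 90.0]
force: [-2.6, -1.3, 17.5]
gripper_width: 0.0941
```

>>> apply_moves:
  series:
    - [[0,0,-0.011],[0,0,0],-1]
    - [[0,0,-0.011],[0,0,0],-1]
    - [[0,0,-0.011],[0,0,0],0.2]
    - [[0,0,-0.011],[0,0,0],0.2]
    - [[0,0,-0.011],[0,0,0],0.2]
    - [[0,0,-0.011],[0,0,0],0.2]
    - [[0,0,-0.011],[0,0,0],0.2]
    - [[0,0,-0.011],[0,0,0],0.2]
  grip_force: 30

```text
t: 36.85
tool_pos: [0.4394, 0.2126, -0.0141]
orientation: [-180.0, 0.0, 90.0]
force: [-0.5, 0.5, -0.0]
gripper_width: 0.0593
```

>>> apply_moves:
  series:
    - [[0,0,0],[0,0,0],0.2]
    - [[0,0,0],[0,0,0],0.2]
    - [[0,0,0],[0,0,0],0.2]

```text
t: 37.1
tool_pos: [0.4394, 0.2127, -0.014]
orientation: [-180.0, 0.0, 90.0]
force: [0.3, -1.6, 0.2]
gripper_width: 0.0584
```

>>> apply_moves:
  series:
    - [[0,0,-0.1],[0,0,0],0.2]
    - [[0,0,-0.3],[0,0,0],0.2]
    - [[0,0,-0.5],[0,0,0],0.2]
    - [[0,0,-0.7],[0,0,0],0.2]
    - [[0,0,-0.7],[0,0,0],0.2]

```text
t: 37.52
tool_pos: [0.4437, 0.214, 0.132]
orientation: [179.4, -0.3, 90.0]
force: [1.0, 0.9, -1.0]
gripper_width: 0.0588
```

>>> apply_moves:
  series:
    - [[-0.1,0.04,0],[0,0,0],0.2]
    - [[-0.25,0.1,0],[0,0,0],0.2]
    - [[-0.42,0.16,0],[0,0,0],0.2]
    - [[-0.6,0.22,0],[0,0,0],0.2]
    - [[-0.78,0.28,0],[0,0,0],0.2]
    - [[-0.9,0.33,0],[0,0,0],0.2]
    - [[-1,0.37,0],[0,0,0],0.2]

```text
t: 38.1
tool_pos: [0.5139, 0.0097, 0.126]
orientation: [180.0, 0.0, 89.9]
force: [0.4, 0.1, -0.3]
gripper_width: 0.0591
```

>>> apply_moves:
  series:
    - [[-0.08,0.03,0],[0,0,0],0.2]
    - [[-0.14,0.05,0],[0,0,0],0.2]
    - [[-0.158,0.05,0],[0,0,0],0.2]
    - [[-0.158,0.05,0],[0,0,0],0.2]
    - [[-0.158,0.05,0],[0,0,0],0.2]

```text
t: 38.52
tool_pos: [0.5229, -0.018, 0.1257]
orientation: [-179.9, -0.0, 90.0]
force: [0.0, 0.0, -1.4]
gripper_width: 0.0592
```

```bash
cat >> h.py <<'E'
def held():
    for i in range(2): c=cam('wrist'); P=cloud(c); s=env.state()
    print(s['t'],s['tool_pos'],s['orientation'].round(1),s['gripper_width'])
    x,y,z=s['tool_pos']; r=ring(P,(x,y),z+.010,z+.028,.034,.03); ri=ring(P,(x,y),z+.010,z+.028,.034,.013,'in'); print('held',np.round(r,4),np.round(ri,4))
    print('face',np.round(ring(P,(.5237,-.0203),.054,.0635,.06,.05),4))
    print(toolmove((.5235+x-ri[0],-.0206+y-ri[1],.051)))
E
python3 -c "
from h import *
held()"
```

```text
38.6167 [ 0.52301394 -0.017391    0.12582928] [-180.    -0.    90.1] 0.05894947447192519
held [ 5.236e-01 -1.870e-02  2.970e-02  4.800e+01] [ 5.236e-01 -1.860e-02  1.300e-02  4.800e+01]
face [ 5.236e-01 -2.030e-02  4.930e-02  4.200e+01]
[-1.02324255e-02  1.48097719e-05  3.74137790e-01]
```

>>> apply_moves:
  series:
    - [[-0.009,0,0.1],[0,0,0],0.2]
    - [[-0.009,0,0.2],[0,0,0],0.2]
    - [[-0.009,0,0.28],[0,0,0],0.2]
    - [[-0.009,0,0.33],[0,0,0],0.2]
    - [[-0.009,0,0.36],[0,0,0],0.2]
    - [[-0.009,0,0.37],[0,0,0],0.2]
    - [[-0.009,0,0.37],[0,0,0],0.2]
    - [[-0.009,0,0.37],[0,0,0],0.2]

```text
t: 39.28
tool_pos: [0.5241, -0.0206, 0.0526]
orientation: [179.9, -0.0, 90.0]
force: [-0.5, -0.6, -0.2]
gripper_width: 0.0589
```

>>> apply_moves:
  series:
    - [[0,0,0],[0,0,0],0]
    - [[0,0,0],[0,0,0],-0.6]
    - [[0,0,0],[0,0,0],-1]
    - [[0,0,0],[0,0,0],-1]
    - [[0,0,0],[0,0,0],-1]
    - [[0,0,0],[0,0,0],-1]

```text
t: 39.78
tool_pos: [0.5236, -0.0206, 0.0522]
orientation: [180.0, -0.0, 90.0]
force: [-0.3, -1.1, 0.3]
gripper_width: 0.0885
```

>>> apply_moves:
  series:
    - [[0,0,-0.1],[0,0,0],-1]
    - [[0,0,-0.3],[0,0,0],-1]
    - [[0,0,-0.5],[0,0,0],-1]
    - [[0,0,-0.7],[0,0,0],-1]
    - [[0,0,-0.75],[0,0,0],-1]
    - [[0,0,-0.75],[0,0,0],-1]

```text
t: 40.28
tool_pos: [0.5259, -0.0209, 0.2051]
orientation: [179.6, -0.0, 90.0]
force: [-1.0, -0.2, -0.4]
gripper_width: 0.0943
```

```bash
cat >> h.py <<'E'
def stack():
    for i in range(2): c=cam('wrist'); P=cloud(c); s=env.state()
    print(s['t'],s['tool_pos'].round(4),s['force'].round(1))
    r=np.hypot(P[...,0]-.5236,P[...,1]+.0205); m=(r>.016)&(r<.0265)&(P[...,2]>.05)&(P[...,2]<.1); q=P[m]
    A=np.c_[q[:,:2]-[.5236,-.0205],np.ones(len(q))]; p=np.linalg.lstsq(A,q[:,2],rcond=None)[0]; print('stack plane',p.round(4),'n',len(q),'res',np.std(A@p-q[:,2]).round(4))
    zt=np.median(q[:,2]); print('outer',np.round(ring(P,(.5236,-.0205),zt-.002,zt+.004,.04,.03),4))
    f=P[(r>.036)&(r<.046)&(P[...,2]>.05)&(P[...,2]<.07)][:,2]; print('face z',np.median(f))
    return c
E
python3 -c "
from h import *
stack()"
```

```text
40.3833 [ 0.5229 -0.0201  0.2013] [-1.   0.   0.9]
stack plane [-0.0067  0.0085  0.0694] n 1375 res 0.0016
outer [ 5.246e-01 -2.210e-02  2.940e-02  4.800e+01]
face z 0.06156330360566342
```

>>> apply_moves:
  series:
    - [[0.15,0,0],[0,0,0],-1]
    - [[0.35,-0.04,0],[0,0,0],-1]
    - [[0.55,-0.08,0],[0,0,0],-1]
    - [[0.75,-0.1,0],[0,0,0],-1]
    - [[0.95,-0.13,0],[0,0,0],-1]
    - [[1,-0.14,0],[0,0,0],-1]

```text
t: 40.88
tool_pos: [0.492, 0.1869, 0.1989]
orientation: [-179.7, -0.1, 90.5]
force: [-0.5, 0.6, -0.4]
gripper_width: 0.0943
```

>>> apply_moves:
  series:
    - [[0.2,-0.03,0],[0,0,0],-1]
    - [[0.4,-0.06,0],[0,0,0],-1]
    - [[0.6,-0.1,0],[0,0,0],-1]
    - [[0.76,-0.12,0],[0,0,0],-1]
    - [[0.85,-0.13,0],[0,0,0],-1]
    - [[0.85,-0.13,0],[0,0,0],-1]
    - [[0.85,-0.13,0],[0,0,0],-1]

```text
t: 41.47
tool_pos: [0.4681, 0.3488, 0.1996]
orientation: [-179.8, 0.2, 90.1]
force: [-0.1, -1.8, -0.6]
gripper_width: 0.0938
```

```bash
python3 - <<'E'
from h import *
for i in range(2): c=cam('wrist'); P=cloud(c); s=env.state()
print(s['t'],s['tool_pos'])
r=ring(P,(.4695,.3498),.004,.012,.04,.03); print(np.round(r,4),np.round(ring(P,r[:2],.0045,.012,.04,.013,'in'),4))
print(toolmove((r[0],r[1],-.0138)))
print('other',np.round(ring(P,(.596,.332),.004,.012,.04,.03),4))
E
```

```text
41.5667 [0.46944594 0.3467498  0.20082542]
[4.697e-01 3.502e-01 2.940e-02 4.800e+01] [4.696e-01 3.502e-01 1.330e-02 4.800e+01]
[0.02045123 0.0026246  1.07307215]
other [5.964e-01 3.322e-01 2.940e-02 4.800e+01]
```

>>> apply_moves:
  series:
    - [[0.015,0.003,0.2],[0,0,0],-1]
    - [[0.015,0.003,0.4],[0,0,0],-1]
    - [[0.015,0.003,0.6],[0,0,0],-1]
    - [[0.015,0.003,0.75],[0,0,0],-1]
    - [[0.015,0.003,0.87],[0,0,0],-1]
    - [[0.015,0.003,0.95],[0,0,0],-1]
    - [[0.015,0.003,0.97],[0,0,0],-1]
    - [[0.015,0.003,0.97],[0,0,0],-1]

```text
t: 42.23
tool_pos: [0.47, 0.3498, 0.0071]
orientation: [-179.9, 0.1, 89.9]
force: [0.6, 0.1, 0.0]
gripper_width: 0.0943
```

>>> apply_moves:
  series:
    - [[0,0,0.02],[0,0,0],-1]
    - [[0,0,0.05],[0,0,0],-1]
    - [[0,0,0.07],[0,0,0],-1]
    - [[0,0,0.08],[0,0,0],-1]
    - [[0,0,0.08],[0,0,0],-1]
    - [[0,0,0.08],[0,0,0],-1]

```text
t: 42.73
tool_pos: [0.47, 0.3525, -0.0077]
orientation: [180.0, -0.0, 90.0]
force: [0.6, 0.4, -0.1]
gripper_width: 0.0939
```

>>> apply_moves:
  series:
    - [[-0.01,0,0.01],[0,0,0],-1]
    - [[-0.01,0,0.02],[0,0,0],-1]
    - [[-0.01,0,0.028],[0,0,0],-1]
    - [[-0.01,0,0.03],[0,0,0],-1]
    - [[-0.01,0,0.03],[0,0,0],-1]

```text
t: 43.15
tool_pos: [0.4699, 0.3503, -0.0141]
orientation: [-180.0, 0.0, 90.0]
force: [0.1, -0.4, 0.0]
gripper_width: 0.0946
```

>>> apply_moves:
  series:
    - [[0,0,0],[0,0,0],0.2]
    - [[0,0,0],[0,0,0],0.2]
    - [[0,0,0],[0,0,0],0.2]
    - [[0,0,0],[0,0,0],0.2]
    - [[0,0,0],[0,0,0],0.2]
    - [[0,0,0],[0,0,0],0.2]
    - [[0,0,0],[0,0,0],0.2]
    - [[0,0,0],[0,0,0],0.2]
  grip_force: 30

```text
t: 43.82
tool_pos: [0.47, 0.3504, -0.0139]
orientation: [-180.0, -0.0, 90.0]
force: [0.2, -0.8, -0.2]
gripper_width: 0.0575
```

>>> apply_moves:
  series:
    - [[0,0,0],[0,0,0],0.2]
    - [[0,0,-0.1],[0,0,0],0.2]
    - [[0,0,-0.3],[0,0,0],0.2]
    - [[0,0,-0.5],[0,0,0],0.2]
    - [[0,0,-0.7],[0,0,0],0.2]
    - [[0,0,-0.7],[0,0,0],0.2]

```text
t: 44.32
tool_pos: [0.4748, 0.3525, 0.1333]
orientation: [179.4, -0.4, 90.0]
force: [0.9, 0.8, -0.6]
gripper_width: 0.0582
```

>>> apply_moves:
  series:
    - [[-0.1,0.01,0],[0,0,0],0.2]
    - [[-0.25,0.03,0],[0,0,0],0.2]
    - [[-0.42,0.05,0],[0,0,0],0.2]
    - [[-0.6,0.08,0],[0,0,0],0.2]
    - [[-0.78,0.11,0],[0,0,0],0.2]
    - [[-0.92,0.13,0],[0,0,0],0.2]
    - [[-1,0.14,0],[0,0,0],0.2]

```text
t: 44.9
tool_pos: [0.4983, 0.1458, 0.126]
orientation: [180.0, 0.1, 89.8]
force: [-0.6, 0.4, -0.6]
gripper_width: 0.0577
```

>>> apply_moves:
  series:
    - [[-0.15,0.02,0],[0,0,0],0.2]
    - [[-0.33,0.05,0],[0,0,0],0.2]
    - [[-0.52,0.08,0],[0,0,0],0.2]
    - [[-0.7,0.11,0],[0,0,0],0.2]
    - [[-0.81,0.128,0],[0,0,0],0.2]
    - [[-0.854,0.128,0],[0,0,0],0.2]
    - [[-0.854,0.128,0],[0,0,0],0.2]
    - [[-0.854,0.128,0],[0,0,0],0.2]

```text
t: 45.57
tool_pos: [0.5232, -0.0192, 0.1257]
orientation: [-179.9, -0.1, 90.0]
force: [-0.1, 0.5, -1.6]
gripper_width: 0.0577
```

```bash
python3 -c "
from h import *
held()"
```

```text
45.6667 [ 0.52334253 -0.01786917  0.12568648] [-1.799e+02 -1.000e-01  9.020e+01] 0.057596239893740894
held [ 5.24e-01 -1.82e-02  2.96e-02  4.80e+01] [ 5.24e-01 -1.80e-02  1.30e-02  4.80e+01]
face [ 5.235e-01 -2.060e-02  4.950e-02  4.200e+01]
[-0.01347243 -0.00203638  0.37341466]
```

>>> apply_moves:
  series:
    - [[-0.012,-0.001,0.1],[0,0,0],0.2]
    - [[-0.012,-0.001,0.2],[0,0,0],0.2]
    - [[-0.012,-0.001,0.27],[0,0,0],0.2]
    - [[-0.012,-0.001,0.32],[0,0,0],0.2]
    - [[-0.012,-0.001,0.34],[0,0,0],0.2]
    - [[-0.012,-0.001,0.346],[0,0,0],0.2]
    - [[-0.012,-0.001,0.346],[0,0,0],0.2]
    - [[-0.012,-0.001,0.346],[0,0,0],0.2]

```text
t: 46.33
tool_pos: [0.5241, -0.0226, 0.0575]
orientation: [179.9, -0.0, 90.0]
force: [-0.6, -0.9, -0.2]
gripper_width: 0.0576
```

>>> apply_moves:
  series:
    - [[0,0,0],[0,0,0],0]
    - [[0,0,0],[0,0,0],-0.6]
    - [[0,0,0],[0,0,0],-1]
    - [[0,0,0],[0,0,0],-1]
    - [[0,0,0],[0,0,0],-1]
    - [[0,0,0],[0,0,0],-1]

```text
t: 46.83
tool_pos: [0.5236, -0.0229, 0.057]
orientation: [180.0, -0.0, 90.0]
force: [0.4, -0.5, -0.2]
gripper_width: 0.0878
```

>>> apply_moves:
  series:
    - [[0,0,-0.1],[0,0,0],-1]
    - [[0,0,-0.3],[0,0,0],-1]
    - [[0,0,-0.5],[0,0,0],-1]
    - [[0,0,-0.7],[0,0,0],-1]
    - [[0,0,-0.73],[0,0,0],-1]
    - [[0,0,-0.73],[0,0,0],-1]

```text
t: 47.33
tool_pos: [0.5256, -0.023, 0.2056]
orientation: [179.6, -0.0, 90.0]
force: [-0.1, -0.3, -0.8]
gripper_width: 0.0937
```

```bash
python3 -c "
from h import *
stack()"
```

```text
47.4333 [ 0.5229 -0.0224  0.2022] [ 0.1  0.2 -1.4]
stack plane [-0.0062  0.0097  0.0744] n 1412 res 0.002
outer [ 5.245e-01 -2.280e-02  2.940e-02  4.800e+01]
face z 0.0615713917074065
```

>>> apply_moves:
  series:
    - [[0.15,0.03,0],[0,0,0],-1]
    - [[0.35,0.07,0],[0,0,0],-1]
    - [[0.55,0.11,0],[0,0,0],-1]
    - [[0.75,0.15,0],[0,0,0],-1]
    - [[0.95,0.19,0],[0,0,0],-1]
    - [[1,0.2,0],[0,0,0],-1]

```text
t: 47.93
tool_pos: [0.562, 0.186, 0.1995]
orientation: [-179.8, -0.2, 90.6]
force: [-0.7, 0.9, -0.8]
gripper_width: 0.0941
```

>>> apply_moves:
  series:
    - [[0.2,0.04,0],[0,0,0],-1]
    - [[0.4,0.09,0],[0,0,0],-1]
    - [[0.6,0.13,0],[0,0,0],-1]
    - [[0.72,0.16,0],[0,0,0],-1]
    - [[0.772,0.167,0],[0,0,0],-1]
    - [[0.772,0.167,0],[0,0,0],-1]
    - [[0.772,0.167,0],[0,0,0],-1]

```text
t: 48.52
tool_pos: [0.5961, 0.3294, 0.201]
orientation: [-179.9, 0.2, 90.0]
force: [-0.8, -0.5, -0.1]
gripper_width: 0.0941
```

```bash
python3 - <<'E'
from h import *
for i in range(2): c=cam('wrist'); P=cloud(c); s=env.state()
print(s['t'],s['tool_pos'])
r=ring(P,(.5964,.332),.004,.012,.04,.03); print(np.round(r,4),np.round(ring(P,r[:2],.0045,.012,.04,.013,'in'),4))
print(toolmove((r[0],r[1],-.0138)))
cv2.imwrite('pics/w8.png',c['image'])
E
```

```text
48.6167 [0.59689492 0.32811703 0.20240257]
[5.967e-01 3.320e-01 2.940e-02 4.800e+01] [5.968e-01 3.319e-01 1.350e-02 4.800e+01]
[ 2.19906143e-02 -7.90519140e-05  1.08096685e+00]
```

View pics/w8.png

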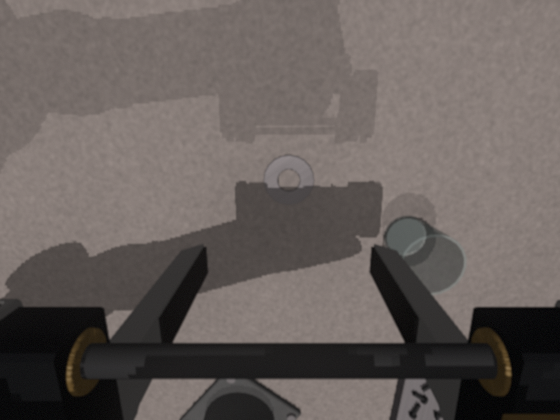

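>>> apply_moves:
  series:
    - [[0.012,0,0.2],[0,0,0],-1]
    - [[0.012,0,0.4],[0,0,0],-1]
    - [[0.012,0,0.6],[0,0,0],-1]
    - [[0.012,0,0.75],[0,0,0],-1]
    - [[0.012,0,0.87],[0,0,0],-1]
    - [[0.012,0,0.95],[0,0,0],-1]
    - [[0.012,0,0.98],[0,0,0],-1]
    - [[0.012,0,0.98],[0,0,0],-1]

```text
t: 49.28
tool_pos: [0.5961, 0.3315, 0.0058]
orientation: [-179.9, 0.1, 89.9]
force: [0.1, -0.3, 0.0]
gripper_width: 0.0942
```

>>> apply_moves:
  series:
    - [[0,0,0.02],[0,0,0],-1]
    - [[0,0,0.05],[0,0,0],-1]
    - [[0,0,0.07],[0,0,0],-1]
    - [[0,0,0.08],[0,0,0],-1]
    - [[0,0,0.08],[0,0,0],-1]
    - [[0,0,0.08],[0,0,0],-1]

```text
t: 49.78
tool_pos: [0.5969, 0.3342, -0.0089]
orientation: [180.0, -0.0, 90.0]
force: [0.3, 0.3, -0.3]
gripper_width: 0.0942
```

>>> apply_moves:
  series:
    - [[-0.01,0,0.01],[0,0,0],-1]
    - [[-0.01,0,0.02],[0,0,0],-1]
    - [[-0.01,0,0.024],[0,0,0],-1]
    - [[-0.01,0,0.024],[0,0,0],-1]
    - [[-0.01,0,0.024],[0,0,0],-1]

```text
t: 50.2
tool_pos: [0.5967, 0.332, -0.014]
orientation: [-180.0, 0.0, 90.0]
force: [-1.0, 0.6, 0.4]
gripper_width: 0.0938
```

>>> apply_moves:
  series:
    - [[0,0,0],[0,0,0],0.2]
    - [[0,0,0],[0,0,0],0.2]
    - [[0,0,0],[0,0,0],0.2]
    - [[0,0,0],[0,0,0],0.2]
    - [[0,0,0],[0,0,0],0.2]
    - [[0,0,0],[0,0,0],0.2]
    - [[0,0,0],[0,0,0],0.2]
    - [[0,0,0],[0,0,0],0.2]
  grip_force: 30

```text
t: 50.87
tool_pos: [0.5968, 0.332, -0.0139]
orientation: [-180.0, -0.0, 90.0]
force: [0.1, -0.1, 0.0]
gripper_width: 0.0589
```

>>> apply_moves:
  series:
    - [[0,0,0],[0,0,0],0.2]
    - [[0,0,-0.1],[0,0,0],0.2]
    - [[0,0,-0.3],[0,0,0],0.2]
    - [[0,0,-0.5],[0,0,0],0.2]
    - [[0,0,-0.7],[0,0,0],0.2]
    - [[0,0,-0.7],[0,0,0],0.2]

```text
t: 51.37
tool_pos: [0.6023, 0.3336, 0.1348]
orientation: [179.3, -0.4, 90.0]
force: [2.2, 0.2, 0.8]
gripper_width: 0.0588
```

>>> apply_moves:
  series:
    - [[-0.1,-0.02,0],[0,0,0],0.2]
    - [[-0.25,-0.05,0],[0,0,0],0.2]
    - [[-0.42,-0.09,0],[0,0,0],0.2]
    - [[-0.6,-0.12,0],[0,0,0],0.2]
    - [[-0.78,-0.16,0],[0,0,0],0.2]
    - [[-0.92,-0.19,0],[0,0,0],0.2]
    - [[-1,-0.2,0],[0,0,0],0.2]

```text
t: 51.95
tool_pos: [0.5556, 0.1273, 0.1263]
orientation: [-180.0, 0.1, 89.8]
force: [-0.1, 0.5, -0.5]
gripper_width: 0.0588
```

>>> apply_moves:
  series:
    - [[-0.15,-0.03,0],[0,0,0],0.2]
    - [[-0.33,-0.07,0],[0,0,0],0.2]
    - [[-0.52,-0.11,0],[0,0,0],0.2]
    - [[-0.67,-0.14,0],[0,0,0],0.2]
    - [[-0.74,-0.16,0],[0,0,0],0.2]
    - [[-0.763,-0.166,0],[0,0,0],0.2]
    - [[-0.763,-0.166,0],[0,0,0],0.2]
    - [[-0.763,-0.166,0],[0,0,0],0.2]

```text
t: 52.62
tool_pos: [0.5241, -0.0193, 0.1259]
orientation: [180.0, -0.1, 90.1]
force: [0.9, 1.0, -0.4]
gripper_width: 0.0589
```

```bash
python3 -c "
from h import *
held()"
```

```text
52.7167 [ 0.52419106 -0.01854462  0.12583812] [ 1.80e+02 -1.00e-01  9.02e+01] 0.0590799081474508
held [ 5.249e-01 -1.850e-02  2.980e-02  4.800e+01] [ 5.249e-01 -1.830e-02  1.300e-02  4.800e+01]
face [ 5.236e-01 -2.030e-02  4.940e-02  4.200e+01]
[-0.01200993 -0.00687931  0.37417926]
```

>>> apply_moves:
  series:
    - [[-0.004,-0.005,0.1],[0,0,0],0.2]
    - [[-0.004,-0.005,0.19],[0,0,0],0.2]
    - [[-0.004,-0.005,0.25],[0,0,0],0.2]
    - [[-0.004,-0.005,0.3],[0,0,0],0.2]
    - [[-0.004,-0.005,0.316],[0,0,0],0.2]
    - [[-0.004,-0.005,0.321],[0,0,0],0.2]
    - [[-0.004,-0.005,0.321],[0,0,0],0.2]
    - [[-0.004,-0.005,0.321],[0,0,0],0.2]

```text
t: 53.38
tool_pos: [0.5233, -0.0213, 0.0624]
orientation: [179.9, 0.0, 90.0]
force: [-1.0, 0.4, -1.1]
gripper_width: 0.0586
```

>>> apply_moves:
  series:
    - [[0,0,0],[0,0,0],0]
    - [[0,0,0],[0,0,0],-0.6]
    - [[0,0,0],[0,0,0],-1]
    - [[0,0,0],[0,0,0],-1]
    - [[0,0,0],[0,0,0],-1]
    - [[0,0,0],[0,0,0],-1]

```text
t: 53.88
tool_pos: [0.5228, -0.0215, 0.062]
orientation: [180.0, -0.0, 90.0]
force: [1.1, 1.4, -0.5]
gripper_width: 0.0887
```

>>> apply_moves:
  series:
    - [[0,0,-0.1],[0,0,0],-1]
    - [[0,0,-0.3],[0,0,0],-1]
    - [[0,0,-0.5],[0,0,0],-1]
    - [[0,0,-0.7],[0,0,0],-1]
    - [[0,0,-0.8],[0,0,0],-1]
    - [[0,0,-0.8],[0,0,0],-1]
    - [[0,0,-0.8],[0,0,0],-1]

```text
t: 54.47
tool_pos: [0.5233, -0.0212, 0.2227]
orientation: [179.9, -0.0, 90.0]
force: [-0.6, -0.2, -0.2]
gripper_width: 0.0939
```

```bash
python3 - <<'E'
from h import *
c=stack(); cv2.imwrite('pics/w9.png',c['image'])
for n in ('top','scene'):
    c=cam(n); cv2.imwrite(f'pics/{n}9.png',c['image'])
    for d in vision.masks_of(n,'washer1_mid'): print(n,round(d['conf'],2),np.round(d['xy']),atz(c,d['xy'],.005).round(3))
E
```

```text
54.5667 [ 0.5217 -0.0211  0.2207] [ 0.1  0.2 -0.8]
stack plane [-0.0068  0.0121  0.0794] n 1309 res 0.0022
outer [ 5.237e-01 -2.130e-02  2.940e-02  4.800e+01]
face z 0.061623849055614854
scene 0.46 [245. 190.] [0.44  0.038 0.005]
```

View pics/scene9.png

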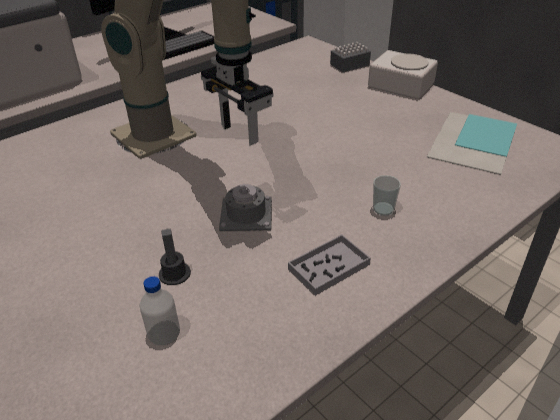

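View pics/w9.png

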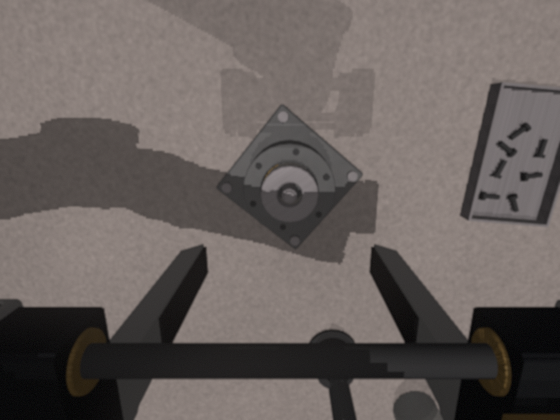

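```bash
python3 -c "
from cell import order
print(order.close_job())"
```

```text
the job is handed in; nothing more can be done
None
```

The drive head is rebuilt and handed in at about 55 s of the 208 s allowed. No verdict was reported, so the results below are from my own checks.

- **Bearing cup:** I set it over the shaft onto the brass ring, then tapped it down with the drift in eight alternate taps. Tilt never measured more than about 0.036 rad, and static force read after each tap peaked at about 14.5 N. Both sides stopped at the same height. The top measured 2.9 mm proud of the face (3 mm expected) and level.
- **Washers:** Three were on the bench. One was knocked a few centimetres during the run, and I found it again at its new place. All three are on the shaft; the stack top is 17.8 mm above the face, and 3 mm of cup plus three 5 mm washers makes 18 mm.
- **Drift, bottle, beaker:** The drift stands upright and centred in its stand. I did not touch the bottle or the beaker, and both look undisturbed in the last picture.

**What disagreed or failed**
- **Fingertip height:** The fingertips really sit about 15 mm behind the reported tool point, not 19 mm ahead of it as stated. My first grasp closed in the air above the cup without touching it. After that I set grasp heights from the camera and a light touch on the bench, which read 17.5 N.
- **Wrist depth readings:** They read about 1.5 mm high, so I measured cup and stack heights relative to the face.
- **Network false alarm:** The last washer search gave one weak hit (0.46) at the head. That is the stack itself, not a washer left on the bench.

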